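Shut the vacuum keeper and draw its pump to the mark

ROBOT

A 6-joint arm with a two-finger parallel gripper is mounted at the origin on a cart in front of the work surface, level with it; the furniture and walls round the work are solid. World frame = base frame: x ahead of the robot, y to its left, z up, the work surface at z = 0. Lengths are in mm, angles in rad, forces in N, time in s.
With the tool pointing down it reaches from about 300 to 775 mm from the base axis. Payload 14.6 kg.
Tool frame: the origin (TCP) lies at the very end of the fingers, on their centre line; the grasp point (between the pads) lies 19 mm behind it; z points along the fingers, y is the direction in which the jaws open and shut (so a half turn about z gives the same grasp; the last joint's range is limited). The gripper opens to 94 mm and grips with 3 to 60 N. Pads are 16 mm wide; open, the fingers measure 119 mm over their backs; the gripper's body (75 mm by 177 mm) begins 78 mm behind the grasp point.
Start: joints at [-1.23, 0.3, 1.521, -0, 1.321, -0.067], TCP at [218.117, -504.89, 176.346] pointing down, gripper open.
Joint ranges: [-3.03, 3.03], [-0.79, 2.21], [0.23, 2.52], [-1.04, 4.18], [0, 3.07], [-2.55, 2.55]. Speed limits (rad/s): [2.22, 2.22, 2.57, 3.14, 3.14, 3.14].

INTERFACE

Orientations are given as [roll, pitch, yaw] about the fixed x, y, z axes, in that order (R = Rz(yaw) Ry(pitch) Rx(roll)).
In Python, from cell import manip gives the robot as it stands.
- The arm moves only by the shell command python3 -m pendant 'ROWS' [FORCE]. ROWS is JSON, a list of rows, each an object with "claw": the finger opening in m, from 0 to 0.094; "delta_pos": the shift along the tool's x, y, z in m, a list of three; "rotation": the turn, a rotation vector about the tool's x, y, z in rad, a list of three. A call has 1 to 10 rows; each row is the pose to reach, as a shift and turn from the pose measured when the call began, along the tool's axes at that moment; what a row does not reach only later rows make up. A row lasts 1/8 s, in which the tool goes at most 62.5 mm and 10.7 degrees, less where a joint would pass 70% of its speed; a pose out of reach is approached as far as the arm can. A call with a gripper value outside its range is refused whole. The fingers move at their own pace and stop on an object; FORCE is the grip in N (left out, the last holds). Time passes only in rows, so rows that repeat a pose let the fingers close. It gives the time, the measured TCP pose, the force and the opening at its end, in the units of the state.
- manip.read_state(): the state, without advancing time (a new reading comes with each control period).
- manip.camera(name): name is "scene" or "top" or "wrist"; returns the picture (420x560x3 uint8, red, green, blue); there is no depth.
- manip.camera_model(name): a dict with "fx", "fy", "cx", "cy" (pixels), "cam_to_world" (4x4, takes a point from camera to world coordinates); the wrist camera has in their place "T_tool_cam" (4x4, takes a point from camera to tool coordinates, whose origin is the TCP and whose axes are the flange's). Camera axes: x right, y up, looking along -z (the intrinsics and any distortion apply to the point x, -y, -z); pixel columns grow to the right and rows downward; lengths in mm; the calibration is good to about 2 mm. A picture is of the moment at which its call begins: read the wrist's pose just before it. camera_model takes no time and is no camera call.
- manip.sign_off(): hands the job in, once; it reports no verdict.
The state is a dict: "clock": time; "joints": joint angles; "qd": joint speeds; "effort": joint torques, N m; "eef_pos": TCP position; "eef_rot": TCP orientation; "wrist_force": force on the tool from outside, world axes, zero at the start; "moment": the same for the moment, N m; "finger_gap": finger opening in mm.
Only numpy, scipy, OpenCV 4.12 (cv2) and the standard library are available. Lean on these libraries where they do the work, as an engineer would, in place of code of your own. Each camera call takes 0.05 s, during which the arm holds its last target.

TASK

The lemon is in the vacuum keeper: set the loose lid squarely on the pot, swing the hinged clamp fork right down onto the lid, then draw the pump rod up by its knob, against its spring, until the dark ring mark on the rod has just come out of the barrel. Finish still holding the knob there, with the rod at its mark and the clamp down; do not let go, and leave the other things on the worktop where they are.

Things in the scene. Friction and masses are not known exactly. Their poses are not given: they have to be found in the camera images.
- pot_mouth (a point): centre of the mouth of the steel pot, level with its rim, 92 mm above the worktop. The pot is 138 mm across outside, 130 mm inside, and holds fast to the worktop on suction feet. Its own axes: z up, y towards the side that carries the clamp hinge, x along the hinge.
- lid_seat (a point): centre of the loose lid at the underside of its 150 mm steel flange (7 mm thick); it comes to the pot's mouth centre when the lid is seated, at any turn. Below it a rubber plug, 122 mm across, narrower at its lower edge, reaches 10 mm down and enters the pot with 4 mm of play all round. The lid starts upright on the worktop, standing on the plug, and weighs 0.2 to 0.45 kg with its pump.
- barrel_mouth (a point): centre of the top of the upright pump barrel, 71 mm above the lid's seat point on the lid's axis; the barrel is 32 mm across, 36 mm at its collar, and the steel rod slides in it
- pump_knob (a point): centre of the dark wooden knob on the upper end of the pump rod, on the lid's axis: 31 mm across, 28 mm tall (14 mm above and below this point), 87 mm above the lid's seat point while the rod is in. It is also the lid's handle: the spring holds the rod in with 6 N, so the lid may be carried by the knob without the rod coming out.
- pump_rod (a joint): how far the rod is drawn up out of the barrel, m: 0 fully in (start), 0.040 when the lower edge of the 4 mm dark ring mark is level with the barrel's mouth, 0.058 at its stop. The spring pulls back with 6 N at 0, 11 N at the mark and 13 N at the stop, so an unclamped lid comes up with it.
- clamp_hinge (a point): middle of the clamp's hinge axis, fixed to the pot: 90 mm from the pot's centre along the pot's own y and 11.5 mm above the rim. The axis runs along the pot's own x.
- clamp_grip (a point): middle of the round wooden crossbar at the free end of the clamp fork: 14 mm thick, 56 mm long, parallel to the hinge axis. With the clamp down it lies 198 mm from the hinge towards the pot's other side (-y of the pot) and 21.5 mm higher than the hinge. The fork's two flat arms, 10 mm wide, 64 mm apart, pass either side of the pump barrel to lie on the lid.
- clamp (a joint): angle of the clamp fork, rad: 0 down on the seated lid, growing as it swings up and away over the hinge side; it starts open at 1.6 to 1.85. The hinge is stiff (1.4 N m, about 7 N at the crossbar) and the fork stays where it is put.
- lemon: the lemon lying loose in the pot, about 71 x 53 x 51 mm, origin at its underside
- jigger: bystander: plated double jigger standing near the front edge, 43 mm across, 70 mm tall, origin under its foot
- shot_glass: bystander: small clear glass standing behind the pot to its left, 48 mm across, 61 mm tall, origin under its foot
- muddler: bystander: turned wooden bar muddler lying at the left, 187 mm long, 25 mm thick, origin under its middle
- bottle_stopper: bystander: metal bottle stopper with a ball top at the left, 25 mm across, 49 mm tall, origin under its foot
- dessert_spoon: bystander: spoon lying at the right, 136 mm long, 10 mm tall, origin under its middle

How it is judged (in metres and radians):
On the way, in this order (a step that is already met when the one before it is completed fails the run):
1. the lid is seated on the pot with its pump rod in (horizontal distance between lid_seat and pot_mouth below 0.01 m and z of lid_seat in the frame of pot_mouth between -0.004 and 0.004 m and angle between lid_seat's own z axis and vertical below 0.05 rad and value of joint pump_rod below 0.01 m), for 0.2 s.
2. the clamp fork is down on the seated lid, with the pump rod still in (value of joint clamp below 0.04 rad and horizontal distance between lid_seat and pot_mouth below 0.01 m and z of lid_seat in the frame of pot_mouth below 0.004 m and value of joint pump_rod below 0.01 m), for 0.2 s.
3. the pump rod is drawn up to its ring mark (value of joint pump_rod between 0.035 and 0.047 m and value of joint clamp below 0.06 rad), for 0.2 s.
At the end, for the whole second after the job is handed in: The fingers hold the knob with the rod drawn 40 mm (35 to 47) to its ring mark; the lid sits on the pot (10 mm of centre, raised under 6 mm, tilted under 0.06 rad), clamp down (under 0.06 rad), lemon inside, and the five loose bystanders within 30 mm of where they stood (all of step 3 and contact force between the fingers and pump_rod above 2 N and horizontal distance between lid_seat and pot_mouth below 0.01 m and z of lid_seat in the frame of pot_mouth between -0.004 and 0.006 m and angle between lid_seat's own z axis and vertical below 0.06 rad and horizontal distance between lemon and pot_mouth below 0.065 m and height (world z) of lemon below 0.09 m and distance of each of jigger, shot_glass, muddler, bottle_stopper, dessert_spoon from where it was at the start of the episode below 0.03 m); the arm keeps its last pose, push and grip.
It fails at once if a loose bystander is knocked away by more than 50 mm (distance of any of jigger, shot_glass, muddler, bottle_stopper, dessert_spoon from where it was at the start of the episode above 0.05 m).
It also fails if it takes over 61 s, if anything falls off the work surface, if the arm or the gripper's body presses on something with over 40 N, if the wrist force passes 120 N, or if a joint passes its speed limit or range.

## Working session

There is one attempt and no reset: what is moved stays moved. The work goes in short steps, Python scripts to look and compute and a shell command to move; the robot and the scene stay as the last step left them, time stands still between calls to the robot, and variables do not carry over. Pictures are saved under pics/ and viewed, and the job is handed in when it is done.

```bash
mkdir -p pics; ls
python3 - <<'E'
from cell import manip
import cv2
print(manip.read_state())
for n in ("scene","top","wrist"):
    im=manip.camera(n); cv2.imwrite(f"pics/a_{n}.png",im[:,:,::-1]); m=manip.camera_model(n); print(n,m)
E
```

```text
pics
{'clock': 0.0, 'joints': array([-1.22961190e+00,  3.00473913e-01,  1.52160395e+00,  7.84941235e-06,
        1.32069827e+00, -6.65778800e-02]), 'qd': array([-4.14371876e-04, -5.52259352e-04,  9.46909114e-04, -7.82643281e-06,
        7.12506410e-04, -5.31112791e-04]), 'effort': array([-9.79356191e-04, -5.31814027e+01, -3.52740026e+01,  7.07681291e-02,
        2.44451640e-02, -1.17370096e-04]), 'eef_pos': array([ 218.01361237, -504.61165204,  175.77513433]), 'eef_rot': array([-3.14041230e+00, -8.63214468e-05,  4.07760304e-01]), 'wrist_force': array([-0.73741037,  0.09247196,  0.05917072]), 'moment': array([ 0.04419666, -0.06538914,  0.00528845]), 'finger_gap': 93.8521953985135}
scene {'fx': 512.1884563080188, 'fy': 512.1884563080188, 'cx': 281.27299571477363, 'cy': 209.84529488624378, 'cam_to_world': array([[-7.15681137e-01,  4.45570063e-01, -5.37836247e-01,
        -2.96929531e+02],
       [-6.98419365e-01, -4.60212544e-01,  5.48101090e-01,
         8.02751964e+02],
       [-3.30155053e-03,  7.67900862e-01,  6.40560197e-01,
         1.05826675e+03],
       [ 0.00000000e+00,  0.000
[... 288 characters left out ...]
1,  3.98314129e-03, -1.91477741e-03,
        -1.08825849e+01],
       [-1.69097256e-03,  5.54518308e-02,  9.98459932e-01,
         1.67938090e+03],
       [ 0.00000000e+00,  0.00000000e+00,  0.00000000e+00,
         1.00000000e+00]])}
wrist {'fx': 305.25263284462994, 'fy': 305.25263284462994, 'cx': 280.8323191478158, 'cy': 210.01436355873668, 'T_tool_cam': array([[ 4.22457517e-04,  9.68030667e-01,  2.50831514e-01,
         7.23754709e+01],
       [ 9.99999898e-01, -3.68838822e-04, -2.60773384e-04,
         3.39759135e-01],
       [-1.59920233e-04,  2.50831598e-01, -9.68030725e-01,
        -2.07744499e+02],
       [ 0.00000000e+00,  0.00000000e+00,  0.00000000e+00,
         1.00000000e+00]])}
```

View pics/a_scene.png

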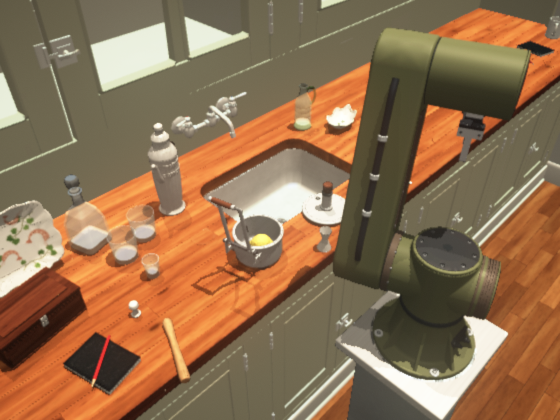

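View pics/a_top.png

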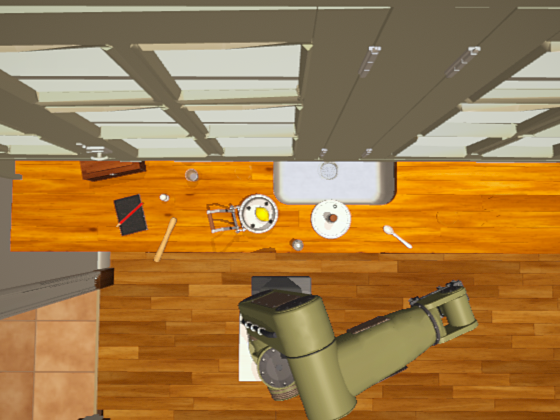

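View pics/a_wrist.png

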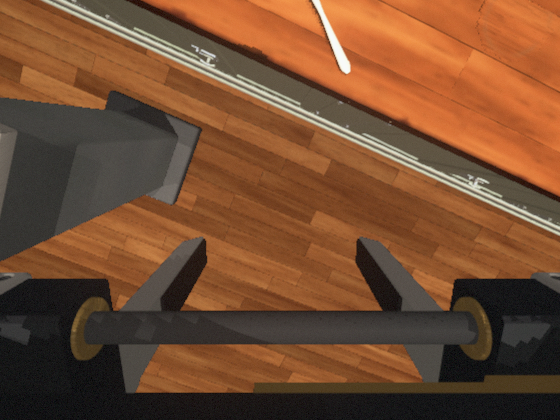

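```bash
cat > h.py <<'E'
import numpy as np, cv2
from scipy.spatial.transform import Rotation as R
from cell import manip
def tool_T(s):
    T=np.eye(4); T[:3,:3]=R.from_euler('xyz',s['eef_rot']).as_matrix(); T[:3,3]=s['eef_pos']; return T
def camT(name,s=None):
    m=manip.camera_model(name)
    return m,(m['cam_to_world'] if name!='wrist' else tool_T(s)@m['T_tool_cam'])
def ray(name,u,v,s=None):
    m,T=camT(name,s)
    d=np.array([(u-m['cx'])/m['fx'],-(v-m['cy'])/m['fy'],-1.0]); d=T[:3,:3]@d
    return T[:3,3],d/np.linalg.norm(d)
def atz(name,u,v,z,s=None):
    o,d=ray(name,u,v,s); return o+d*(z-o[2])/d[2]
def tri(rays):
    A=np.zeros((3,3));b=np.zeros(3)
    for o,d in rays:
        P=np.eye(3)-np.outer(d,d);A+=P;b+=P@o
    x=np.linalg.solve(A,b); return x,[np.linalg.norm((np.eye(3)-np.outer(d,d))@(x-o)) for o,d in rays]
def proj(name,p,s=None):
    m,T=camT(name,s); q=T[:3,:3].T@(np.array(p,float)-T[:3,3])
    return m['cx']+m['fx']*q[0]/-q[2], m['cy']-m['fy']*q[1]/-q[2]
def crop(im,u0,v0,u1,v1,k,name):
    cv2.imwrite(name,cv2.resize(im[v0:v1,u0:u1],None,fx=k,fy=k,interpolation=cv2.INTER_CUBIC))
E
python3 - <<'E'
from h import *
t=cv2.imread('pics/a_top.png'); s=cv2.imread('pics/a_scene.png')
crop(t,195,175,355,265,5,'pics/b_top.png'); crop(s,200,170,360,280,5,'pics/b_scene.png')
E
```

```text
(no output)
```

View pics/b_top.png

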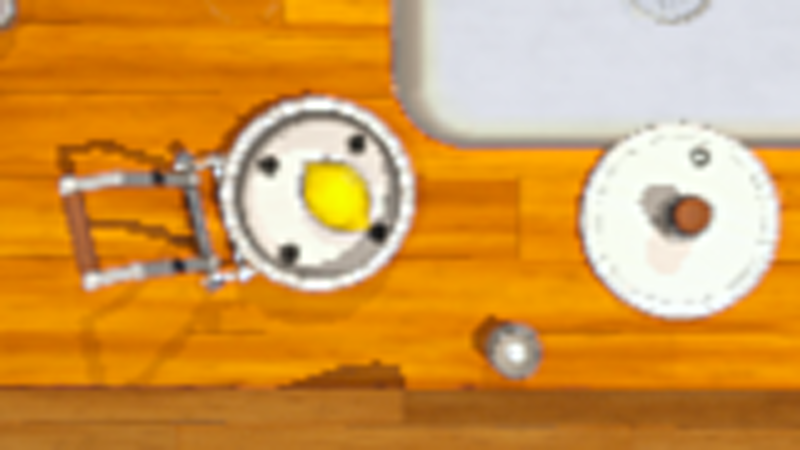

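View pics/b_scene.png

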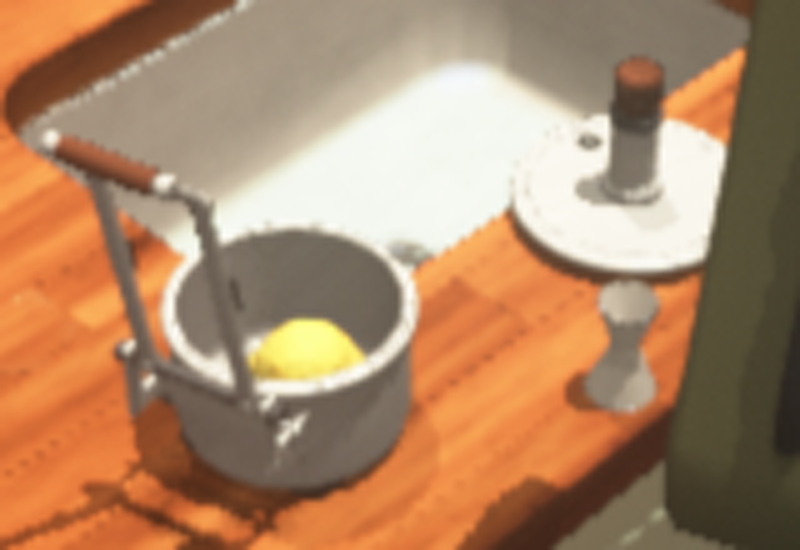

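Run:
```python
from h import *
np.set_printoptions(precision=1,suppress=True)
print('knob',tri([ray('top',333.2,217.8),ray('scene',327.6,188.0)]), atz('top',333.2,217.8,111))
print('pot',tri([ray('top',258.6,213.6),ray('scene',258,231.8)]),atz('top',258.6,213.6,92))
print('bar',tri([ray('top',211.4,221.4),ray('scene',221.4,202.2)]))
print('lidflange',atz('top',330.8,219,17))
print('hingeL',atz('top',195+182/5,175+160/5,103),atz('top',195+212/5,175+280/5,103))
print('bar ends top z~290',atz('top',195+68/5,175+185/5,297),atz('top',195+92/5,175+282/5,297))
print('jig',atz('top',195+513/5,175+350/5,70))
```

```text
knob (array([ 488.6, -203.4,   88.1]), [np.float64(0.5674128714121333), np.float64(0.5674128714121357)]) [ 488.2 -200.3  111. ]
pot (array([504.3,  80.9,  79.6]), [np.float64(0.04187909751027394), np.float64(0.041879097510245364)]) [503.7  80.1  92. ]
bar (array([468.6, 225.2, 291.6]), [np.float64(0.5558814357627875), np.float64(0.5558814357627896)])
lidflange [ 486.8 -202.1   17. ]
hingeL [527.7 182.2 103. ] [437.4 158.7 103. ]
bar ends top z~290 [499.1 233.6 297. ] [435.2 216.9 297. ]
jig [385.  -68.7  70. ]
```

```bash
cat >> h.py <<'E'
def go(p,rpy):
    s=manip.read_state(); T=tool_T(s); A=R.from_matrix(T[:3,:3])
    d=T[:3,:3].T@(np.array(p)-T[:3,3])/1000; r=(A.inv()*R.from_euler('xyz',rpy)).as_rotvec()
    print('delta',np.round(d,4),'rot',np.round(r,4),'t',round(s['clock'],2),'rows',np.linalg.norm(d)/.0625)
def st():
    s=manip.read_state(); print('t %.2f'%s['clock'],'pos',np.round(s['eef_pos'],1),'rot',np.round(s['eef_rot'],3),'F',np.round(s['wrist_force'],1),'gap %.1f'%s['finger_gap'],'q',np.round(s['joints'],2)); return s
E
python3 -c "
from h import *
go([480,-202,230],[np.pi,0,.25])"
```

```text
delta [ 0.3605 -0.174  -0.0539] rot [-0.0009  0.      0.1578] t 0.15 rows 6.463062727271728
```

```bash
python3 -m pendant '[{"claw":0.094,"delta_pos":[0.05,-0.024,-0.025],"rotation":[0,0,0.03]},{"claw":0.094,"delta_pos":[0.11,-0.053,-0.054],"rotation":[0,0,0.06]},{"claw":0.094,"delta_pos":[0.165,-0.08,-0.054],"rotation":[0,0,0.09]},{"claw":0.094,"delta_pos":[0.22,-0.106,-0.054],"rotation":[0,0,0.12]},{"claw":0.094,"delta_pos":[0.275,-0.133,-0.054],"rotation":[0,0,0.158]},{"claw":0.094,"delta_pos":[0.33,-0.159,-0.054],"rotation":[0,0,0.158]},{"claw":0.094,"delta_pos":[0.36,-0.174,-0.054],"rotation":[0,0,0.158]},{"claw":0.094,"delta_pos":[0.36,-0.174,-0.054],"rotation":[0,0,0.158]},{"claw":0.094,"delta_pos":[0.36,-0.174,-0.054],"rotation":[0,0,0.158]}]'
python3 - <<'E'
from h import *
s=st(); im=manip.camera('wrist')[:,:,::-1]; cv2.imwrite('pics/c_w1.png',im)
print(proj('wrist',[488,-202,111],s))
E
```

```text
clock: 1.27
eef_pos: [479.2, -202.6, 229.9]
eef_rot: [-3.141, 0.001, 0.25]
wrist_force: [-0.0, -0.2, -0.6]
finger_gap: 93.9
t 1.27 pos [ 479.2 -202.6  229.9] rot [-3.141e+00  1.000e-03  2.500e-01] F [-0.  -0.2 -0.6] gap 93.9 q [-0.47  0.2   1.52  0.    1.42  0.85]
(np.float64(282.0149438662397), np.float64(191.3679486446027))
```

View pics/c_w1.png

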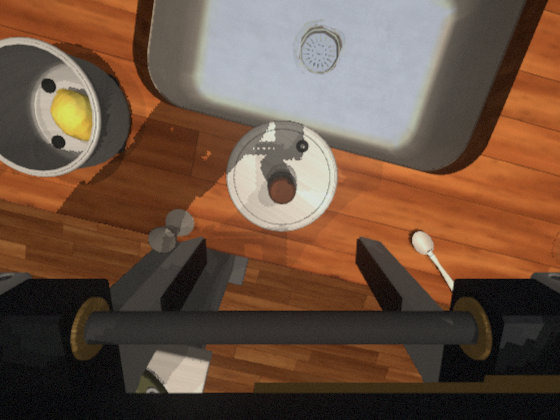

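Run:
```python
from h import *
np.set_printoptions(precision=1,suppress=True)
s=st(); im=cv2.imread('pics/c_w1.png')
crop(im,220,110,345,240,4.6,'pics/c_w1c.png')
go([488,-202,140],[np.pi,0,.25])
go([440,-215,140],[np.pi,0,.25])
```

```text
t 1.32 pos [ 479.  -202.9  230. ] rot [-3.1  0.   0.2] F [ 0.1 -0.2 -0.2] gap 94.1 q [-0.5  0.2  1.5  0.   1.4  0.8]
delta [0.  0.  0.1] rot [-0.  0. -0.] t 1.32 rows 1.4471569123384695
delta [-0.   0.   0.1] rot [-0.  0. -0.] t 1.32 rows 1.5813880535876566
```

View pics/c_w1c.png

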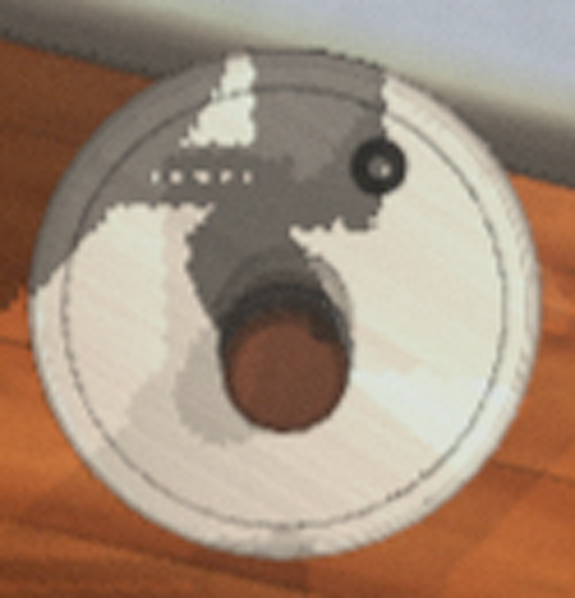

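```bash
python3 -m pendant '[{"claw":0.094,"delta_pos":[-0.03,0.03,0.03],"rotation":[0,0,0]},{"claw":0.094,"delta_pos":[-0.05,0.05,0.06],"rotation":[0,0,0]},{"claw":0.094,"delta_pos":[-0.05,0.05,0.06],"rotation":[0,0,0]}]'
python3 - <<'E'
from h import *
s=st(); im=manip.camera('wrist')[:,:,::-1]; cv2.imwrite('pics/c_w2.png',im)
np.save('s2.npy',np.r_[s['eef_pos'],s['eef_rot']])
u,v=map(int,proj('wrist',[488,-202,111],s)); print(u,v)
crop(im,max(u-75,0),max(v-75,0),u+75,v+75,4,'pics/c_w2c.png')
E
```

```text
clock: 1.7
eef_pos: [440.7, -265.0, 168.3]
eef_rot: [-3.138, 0.003, 0.245]
wrist_force: [0.0, -0.0, 0.3]
finger_gap: 94.0
t 1.70 pos [ 440.7 -265.   168.3] rot [-3.138e+00  3.000e-03  2.450e-01] F [ 0.  -0.   0.3] gap 94.0 q [-0.61  0.23  1.63  0.    1.29  0.71]
222 144
```

View pics/c_w2c.png

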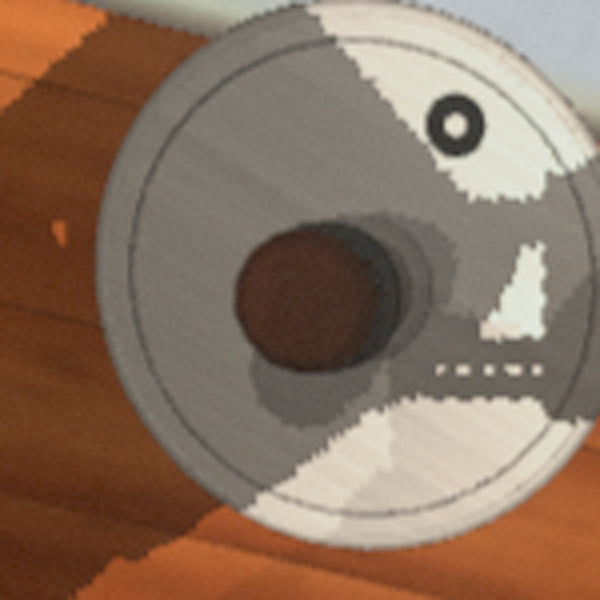

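Run:
```python
from h import *
np.set_printoptions(precision=1,suppress=True)
a=np.load('s2.npy'); s2=dict(eef_pos=a[:3],eef_rot=a[3:]); s1=dict(eef_pos=np.array([479.1,-202.8,230]),eef_rot=np.array([-3.141,.001,.25]))
r1=ray('wrist',282.2,190,s1); r2=ray('wrist',223.75,143.5,s2)
print(tri([r1,r2])); print(tri([r1,r2,ray('top',333.2,217.8),ray('scene',327.4,185)]))
print(atz('wrist',282.2,190,111,s1),atz('wrist',223.75,143.5,111,s2))
np.set_printoptions(precision=4)
go([488.5,-202,145],[np.pi,0,.25]);go([488.5,-202,85],[np.pi,0,.25])
```

```text
(array([ 488.7, -202.4,  106.6]), [np.float64(0.08009204439781295), np.float64(0.08009204439770026)])
(array([ 488.1, -201.8,  101.1]), [np.float64(0.9778615902207908), np.float64(0.361563095687643), np.float64(0.5481393697386739), np.float64(0.2113041596520725)])
[ 489.4 -202.1  111. ] [ 489.1 -203.1  111. ]
delta [ 0.0603 -0.0492  0.0249] rot [-0.0017  0.0009 -0.0038] t 1.75 rows 1.3082193488596694
delta [ 0.0604 -0.0491  0.0849] rot [-0.0017  0.0009 -0.0038] t 1.75 rows 1.8435046517598712
```

```bash
python3 -m pendant '[{"claw":0.094,"delta_pos":[0.03,-0.025,0.012],"rotation":[0,0,0]},{"claw":0.094,"delta_pos":[0.0605,-0.0488,0.025],"rotation":[0,0,-0.004]},{"claw":0.094,"delta_pos":[0.0605,-0.0488,0.04],"rotation":[0,0,-0.004]},{"claw":0.094,"delta_pos":[0.0605,-0.0488,0.065],"rotation":[0,0,-0.004]},{"claw":0.094,"delta_pos":[0.0605,-0.0488,0.085],"rotation":[0,0,-0.004]},{"claw":0.094,"delta_pos":[0.0605,-0.0488,0.085],"rotation":[0,0,-0.004]}]'
python3 - <<'E'
from h import *
s=st(); im=manip.camera('wrist')[:,:,::-1]; cv2.imwrite('pics/c_w3.png',im)
im=manip.camera('scene')[:,:,::-1]; crop(im,270,140,400,260,5,'pics/c_s3.png')
np.set_printoptions(precision=4); go([489,-202.5,85],[np.pi,0,.25])
E
```

```text
clock: 2.5
eef_pos: [488.2, -202.4, 84.6]
eef_rot: [-3.139, 0.002, 0.25]
wrist_force: [-0.3, -0.1, -0.2]
finger_gap: 94.0
t 2.50 pos [ 488.2 -202.4   84.6] rot [-3.139e+00  2.000e-03  2.500e-01] F [-0.3 -0.1 -0.2] gap 94.0 q [-0.46  0.35  1.68  0.    1.11  0.86]
delta [-0.     -0.0002  0.0011] rot [-0.0008 -0.0001 -0.0001] t 2.6 rows 0.018346628542866186
```

View pics/c_w3.png

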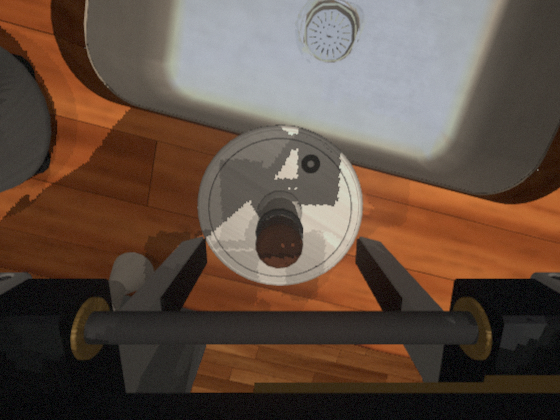

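```bash
python3 -m pendant '[{"claw":0.02,"delta_pos":[0,0,0],"rotation":[0,0,0]},{"claw":0.02,"delta_pos":[0,0,0],"rotation":[0,0,0]},{"claw":0.02,"delta_pos":[0,0,0],"rotation":[0,0,0]},{"claw":0.02,"delta_pos":[0,0,0],"rotation":[0,0,0]},{"claw":0.02,"delta_pos":[0,0,0],"rotation":[0,0,0]},{"claw":0.02,"delta_pos":[0,0,0],"rotation":[0,0,0]}]' 45
```

```text
clock: 3.35
eef_pos: [489.1, -202.7, 86.1]
eef_rot: [-3.141, -0.0, 0.25]
wrist_force: [-0.4, -0.2, 0.1]
finger_gap: 37.7
```

```bash
python3 -m pendant '[{"claw":0.02,"delta_pos":[0,0,0],"rotation":[0,0,0]},{"claw":0.02,"delta_pos":[0,0,0],"rotation":[0,0,0]}]' 45
python3 -m pendant '[{"claw":0.02,"delta_pos":[0,0,0],"rotation":[0,0,0]},{"claw":0.02,"delta_pos":[0,0,0],"rotation":[0,0,0]}]' 45; python3 -c "
from h import *
for i in range(3): st()"
```

```text
clock: 3.6
eef_pos: [489.0, -202.7, 86.1]
eef_rot: [-3.141, -0.0, 0.25]
wrist_force: [-0.2, 0.6, -0.1]
finger_gap: 21.0
clock: 3.85
eef_pos: [489.0, -202.7, 86.1]
eef_rot: [-3.141, -0.0, 0.25]
wrist_force: [-0.3, -0.0, 0.2]
finger_gap: 19.8
t 3.85 pos [ 489.  -202.7   86.1] rot [-3.141 -0.     0.25 ] F [-0.3 -0.   0.2] gap 19.8 q [-0.46  0.35  1.68  0.    1.11  0.86]
t 3.85 pos [ 489.  -202.7   86.1] rot [-3.141 -0.     0.25 ] F [-0.3 -0.   0.2] gap 19.8 q [-0.46  0.35  1.68  0.    1.11  0.86]
t 3.85 pos [ 489.  -202.7   86.1] rot [-3.141 -0.     0.25 ] F [-0.3 -0.   0.2] gap 19.8 q [-0.46  0.35  1.68  0.    1.11  0.86]
```

Run:
```python
from h import *
s=st(); im=manip.camera('wrist')[:,:,::-1]; cv2.imwrite('pics/d_w.png',im)
im=manip.camera('scene')[:,:,::-1]; crop(im,270,130,400,250,4.6,'pics/d_s.png')
for z in (78,86,105,111): print(proj('wrist',[489,-202.7,z],s))
print(proj('scene',[489,-202.7,86]),proj('scene',[489,-202.7,111]))
```

```text
t 3.85 pos [ 489.  -202.7   86.1] rot [-3.141 -0.     0.25 ] F [-0.3 -0.   0.2] gap 19.8 q [-0.46  0.35  1.68  0.    1.11  0.86]
(np.float64(280.2196947625875), np.float64(231.5521580234756))
(np.float64(280.189544431859), np.float64(235.1048453303385))
(np.float64(280.1086237646639), np.float64(244.63992571789913))
(np.float64(280.07990078146906), np.float64(248.02442516934752))
(np.float64(327.1355856364002), np.float64(188.57488509396956)) (np.float64(327.57350830095965), np.float64(182.13837171634992))
```

View pics/d_w.png

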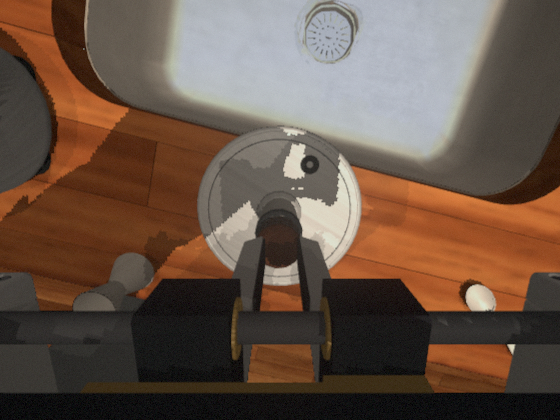

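View pics/d_s.png

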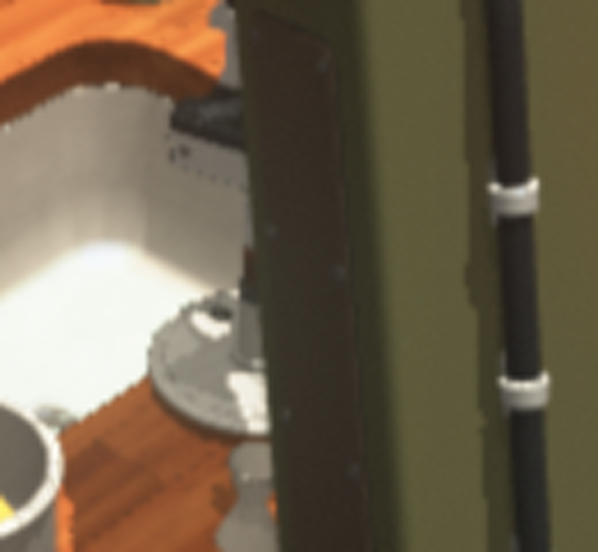

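Run:
```python
from h import *
a=cv2.imread('pics/c_w3.png');b=cv2.imread('pics/d_w.png')
c=np.hstack([x[180:300,230:330] for x in (a,b)])
c=cv2.convertScaleAbs(c,alpha=1.8)
cv2.imwrite('pics/d_z.png',cv2.resize(c,None,fx=4,fy=4,interpolation=cv2.INTER_CUBIC))
```

```text
(no output)
```

View pics/d_z.png

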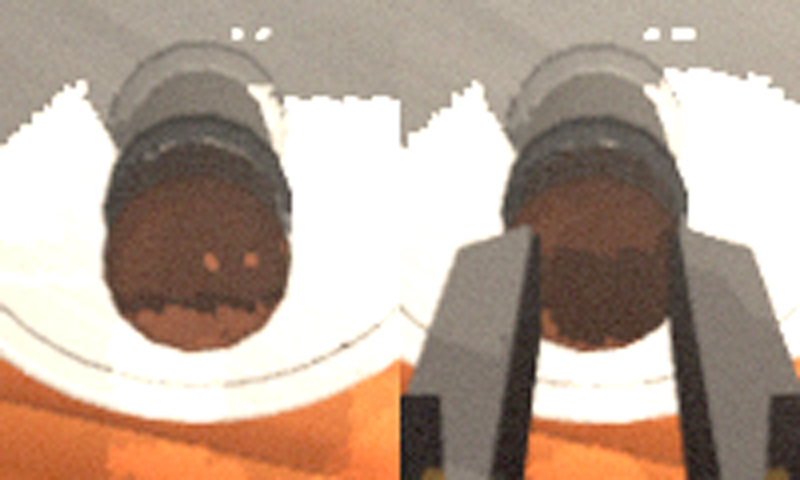

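```bash
python3 -m pendant '[{"claw":0.05,"delta_pos":[0,0,0],"rotation":[0,0,0]},{"claw":0.05,"delta_pos":[0,0,0],"rotation":[0,0,0]},{"claw":0.05,"delta_pos":[0,0,0],"rotation":[0,0,0]},{"claw":0.05,"delta_pos":[0,0,0],"rotation":[0,0,0]}]' 45
python3 - <<'E'
from h import *
s=st(); im=manip.camera('wrist')[:,:,::-1]; crop(im,200,170,360,290,5,'pics/e_w.png')
E
```

```text
clock: 4.45
eef_pos: [489.0, -202.7, 86.1]
eef_rot: [-3.141, -0.0, 0.25]
wrist_force: [0.2, 1.0, -0.2]
finger_gap: 49.7
t 4.45 pos [ 489.  -202.7   86.1] rot [-3.141 -0.     0.25 ] F [ 0.2  1.  -0.2] gap 49.7 q [-0.46  0.35  1.68  0.    1.11  0.86]
```

View pics/e_w.png

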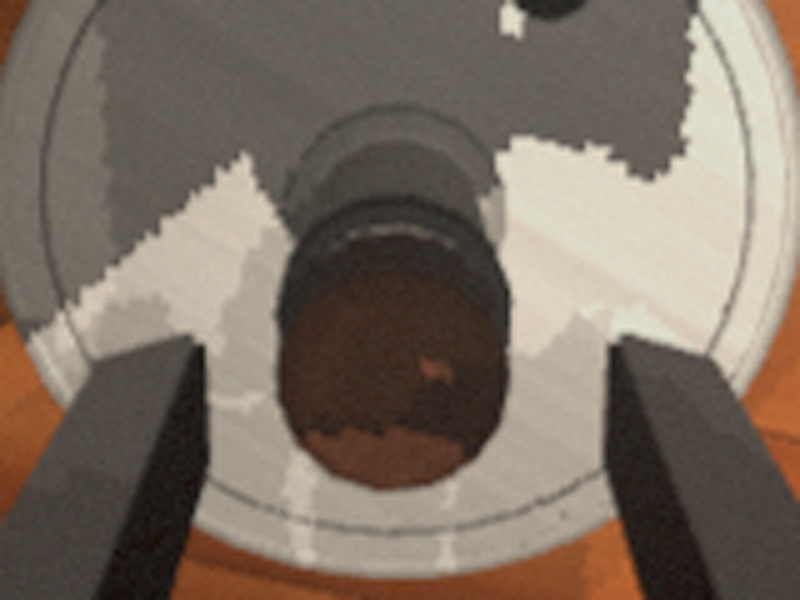

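```bash
python3 -m pendant '[{"claw":0.05,"delta_pos":[0,0,0.006],"rotation":[0,0,0]},{"claw":0.05,"delta_pos":[0,0,0.012],"rotation":[0,0,0]},{"claw":0.05,"delta_pos":[0,0,0.018],"rotation":[0,0,0]},{"claw":0.05,"delta_pos":[0,0,0.022],"rotation":[0,0,0]},{"claw":0.05,"delta_pos":[0,0,0.022],"rotation":[0,0,0]}]' 45
python3 -m pendant '[{"claw":0.02,"delta_pos":[0,0,0],"rotation":[0,0,0]},{"claw":0.02,"delta_pos":[0,0,0],"rotation":[0,0,0]},{"claw":0.02,"delta_pos":[0,0,0],"rotation":[0,0,0]},{"claw":0.02,"delta_pos":[0,0,0],"rotation":[0,0,0]}]' 45
python3 - <<'E'
from h import *
s=st(); im=manip.camera('wrist')[:,:,::-1]; crop(im,200,170,360,290,5,'pics/f_w.png')
E
```

```text
clock: 5.12
eef_pos: [488.9, -202.6, 63.7]
eef_rot: [-3.14, 0.0, 0.25]
wrist_force: [-0.9, 0.1, -0.2]
finger_gap: 49.8
clock: 5.62
eef_pos: [488.9, -202.5, 63.8]
eef_rot: [-3.14, 0.0, 0.25]
wrist_force: [-1.1, 2.2, 1.0]
finger_gap: 30.4
t 5.62 pos [ 488.9 -202.5   63.8] rot [-3.14  0.    0.25] F [-1.1  2.2  1. ] gap 30.4 q [-0.46  0.38  1.7   0.    1.07  0.86]
```

View pics/f_w.png

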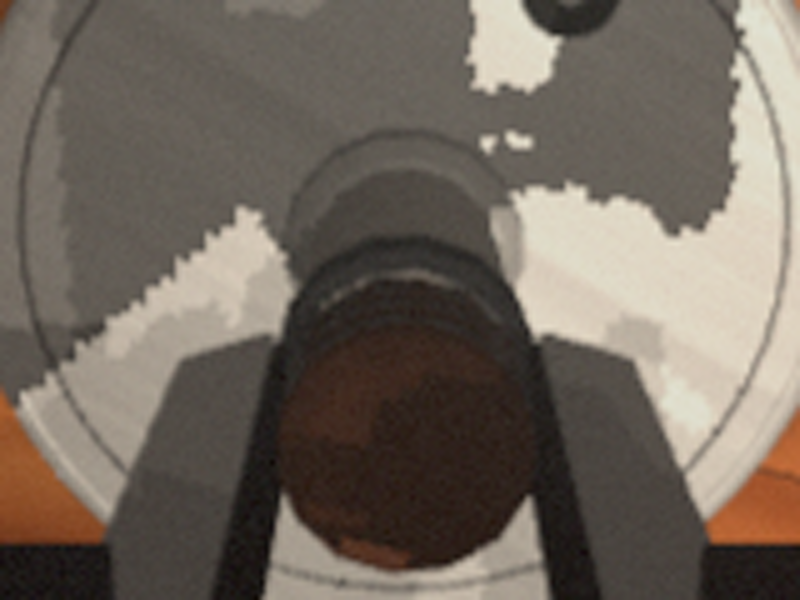

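```bash
python3 -m pendant '[{"claw":0.02,"delta_pos":[0,0,-0.01],"rotation":[0,0,0]},{"claw":0.02,"delta_pos":[0,0,-0.03],"rotation":[0,0,0]},{"claw":0.02,"delta_pos":[0,0,-0.06],"rotation":[0,0,0]},{"claw":0.02,"delta_pos":[0,0,-0.09],"rotation":[0,0,0]},{"claw":0.02,"delta_pos":[0,0,-0.12],"rotation":[0,0,0]},{"claw":0.02,"delta_pos":[0,0,-0.13],"rotation":[0,0,0]},{"claw":0.02,"delta_pos":[0,0,-0.13],"rotation":[0,0,0]}]' 45
python3 - <<'E'
from h import *
s=st(); im=manip.camera('wrist')[:,:,::-1]; cv2.imwrite('pics/g_w.png',im)
np.save('sg.npy',np.r_[s['eef_pos'],s['eef_rot']])
E
```

```text
clock: 6.55
eef_pos: [489.0, -202.7, 193.7]
eef_rot: [-3.14, 0.0, 0.25]
wrist_force: [-0.3, -0.1, -3.6]
finger_gap: 29.9
t 6.55 pos [ 489.  -202.7  193.7] rot [-3.14  0.    0.25] F [-0.3 -0.1 -3.6] gap 29.9 q [-0.46  0.24  1.55  0.    1.35  0.86]
```

View pics/g_w.png

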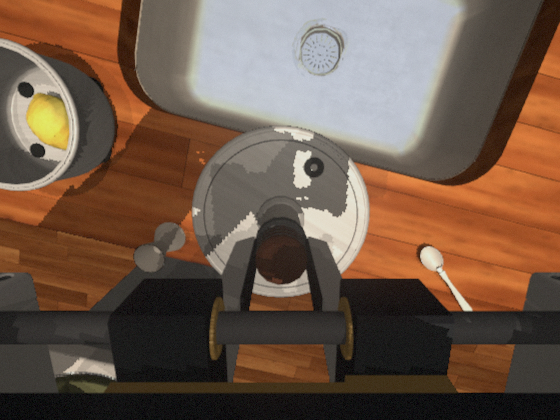

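```bash
python3 -m pendant '[{"claw":0.02,"delta_pos":[0.009,-0.03,0],"rotation":[0,0,0]},{"claw":0.02,"delta_pos":[0.018,-0.06,0],"rotation":[0,0,0]},{"claw":0.02,"delta_pos":[0.028,-0.09,0],"rotation":[0,0,0]},{"claw":0.02,"delta_pos":[0.036,-0.117,0],"rotation":[0,0,0]},{"claw":0.02,"delta_pos":[0.036,-0.117,0],"rotation":[0,0,0]},{"claw":0.02,"delta_pos":[0.036,-0.117,0],"rotation":[0,0,0]}]' 45
python3 - <<'E'
from h import *
s=st(); im=manip.camera('wrist')[:,:,::-1]; cv2.imwrite('pics/g_w2.png',im)
np.save('sg2.npy',np.r_[s['eef_pos'],s['eef_rot']])
crop(im,0,60,300,270,2.6,'pics/g_w2c.png')
E
```

```text
clock: 7.35
eef_pos: [494.3, -80.7, 192.3]
eef_rot: [-3.139, 0.002, 0.25]
wrist_force: [0.4, 0.8, -3.9]
finger_gap: 30.3
t 7.35 pos [494.3 -80.7 192.3] rot [-3.139e+00  2.000e-03  2.500e-01] F [ 0.4  0.8 -3.9] gap 30.3 q [-0.24  0.18  1.63  0.    1.33  1.09]
```

View pics/g_w2c.png

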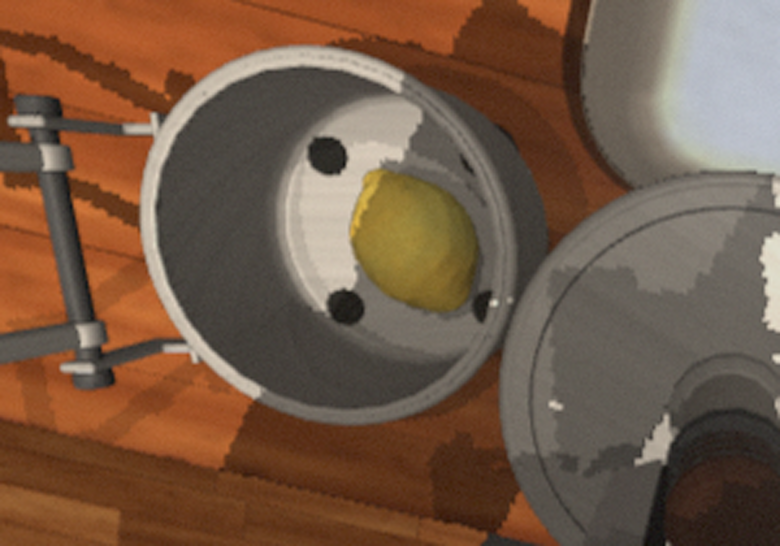

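Run:
```python
from h import *
from scipy.optimize import least_squares
np.set_printoptions(precision=1,suppress=True)
P=np.array([(142,215),(165,120),(230,65),(300,46),(385,65),(450,110),(515,240),(470,355),(420,398),(350,423),(290,412),(200,350),(155,280)],float)/2.6+[0,60]
a=np.load('sg2.npy'); s=dict(eef_pos=a[:3],eef_rot=a[3:])
def f(x,z=None):
    z=x[2] if z is None else z
    return [np.hypot(*(atz('wrist',u,v,z,s)[:2]-x[:2]))-69 for u,v in P]
r=least_squares(f,[504,80,92]);print(r.x,np.array(r.fun))
r=least_squares(lambda x:f(x,92.),[504,80]);print(r.x,np.array(r.fun))
h1=atz('wrist',40/2.6,60+105/2.6,103.5,s);h2=atz('wrist',97/2.6,60+380/2.6,103.5,s);print(h1,h2,(h1+h2)/2,np.arctan2(*(h1-h2)[[1,0]]))
c=r.x; h=(h1+h2)/2; print('from pot',np.hypot(*(h[:2]-c)),np.arctan2(*(-(h[:2]-c)*[1,-1])))
# held lid flange centre check
st()
```

```text
[505.9  79.   96.6] [-0.3  0.1 -0.9 -0.  -0.   0.4  2.  -2.7 -1.8  1.9  1.3 -0.4 -0.1]
[505.   81.3] [ 0.6  1.   0.1  1.1  1.1  1.6  3.3 -1.5 -0.7  3.   2.3  0.6  0.8]
[530.3 180.1 103.5] [433.2 155.3 103.5] [481.7 167.7 103.5] 0.24953096398430377
from pot 89.46419519614462 0.26302536330787646
t 7.40 pos [494.4 -80.9 192.5] rot [-3.1  0.   0.2] F [-0.8  1.  -3.6] gap 30.2 q [-0.2  0.2  1.6  0.   1.3  1.1]
```

View pics/g_w2.png

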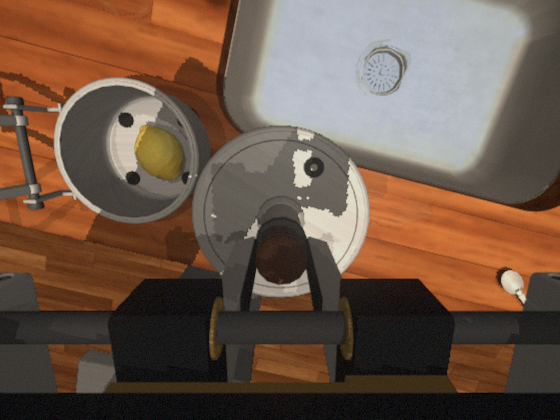

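Run:
```python
from h import *
np.set_printoptions(precision=4,suppress=True)
s=st()
print(atz('wrist',281,211,145.6,s))
go([504.8,80.7,192],[np.pi,0,.25])
```

```text
t 7.40 pos [494.4 -80.9 192.5] rot [-3.139  0.002  0.249] F [-0.8  1.  -3.6] gap 30.2 q [-0.24  0.18  1.63  0.    1.33  1.09]
[499.8362 -80.0489 145.6   ]
delta [ 0.05   -0.1541  0.0007] rot [-0.0024  0.0022 -0.0007] t 7.4 rows 2.591474609733878
```

Run:
```python
from h import *
np.set_printoptions(precision=1,suppress=True)
s1=dict(eef_pos=np.array([479.1,-202.8,230]),eef_rot=np.array([-3.141,.001,.25]))
print(atz('wrist',282,175.9,17,s1))
# c_w3: flange left198 right362, top 124 bottom 286
s=dict(eef_pos=np.array([489,-202.5,85.5]),eef_rot=np.array([-3.14,0,.25])); print(atz('wrist',280,205,17,s))
# predicted flange ellipse for upright lid now
a=np.load('sg2.npy'); s=dict(eef_pos=a[:3],eef_rot=a[3:])
for dz in (0,):
  for p in [(75,0),(-75,0),(0,75),(0,-75)]:
    th=.25; d=np.array([p[0]*np.cos(th)-p[1]*np.sin(th),p[0]*np.sin(th)+p[1]*np.cos(th)])
    print(p,np.array(proj('wrist',[s['eef_pos'][0]+d[0],s['eef_pos'][1]+d[1],145.6],s)))
```

```text
[ 491.2 -201.7   17. ]
[ 494.4 -200.7   17. ]
(75, 0) [280.4 127.5]
(-75, 0) [280.4 294.8]
(0, 75) [193.9 217.1]
(0, -75) [367.1 217.2]
```

Run:
```python
from h import *
im=manip.camera('scene')[:,:,::-1]; crop(im,220,100,380,220,5,'pics/g_s.png')
s=st()
print(proj('scene',[494.4,-80.9,145]))
```

```text
t 7.45 pos [494.4 -81.  192.6] rot [-3.139e+00  2.000e-03  2.490e-01] F [ 0.2  0.3 -2.7] gap 29.6 q [-0.24  0.18  1.63  0.    1.33  1.09]
(np.float64(299.7177521152845), np.float64(189.98659412780776))
```

View pics/g_s.png

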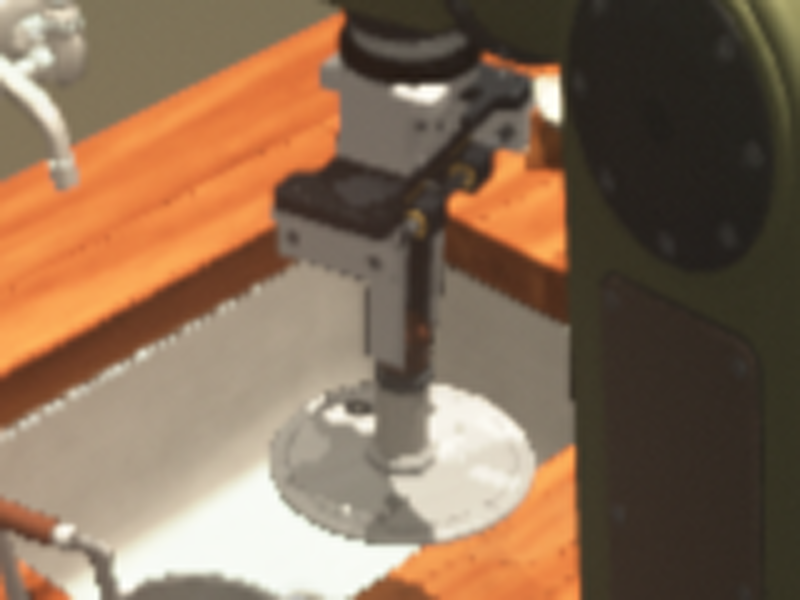

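```bash
python3 -m pendant '[{"claw":0.02,"delta_pos":[0.01,-0.03,0],"rotation":[0,0,0]},{"claw":0.02,"delta_pos":[0.021,-0.065,0],"rotation":[0,0,0]},{"claw":0.02,"delta_pos":[0.032,-0.1,0],"rotation":[0,0,0]},{"claw":0.02,"delta_pos":[0.043,-0.133,0],"rotation":[0,0,0]},{"claw":0.02,"delta_pos":[0.05,-0.154,0],"rotation":[0,0,0]},{"claw":0.02,"delta_pos":[0.05,-0.154,0],"rotation":[0,0,0]},{"claw":0.02,"delta_pos":[0.05,-0.154,0],"rotation":[0,0,0]}]' 45
python3 - <<'E'
from h import *
np.set_printoptions(precision=4,suppress=True)
s=st(); im=manip.camera('wrist')[:,:,::-1]; cv2.imwrite('pics/h_w.png',im)
im=manip.camera('scene')[:,:,::-1]; crop(im,190,130,330,280,4,'pics/h_s.png')
go([504.8,80.7,192],[np.pi,0,.25])
E
```

```text
clock: 8.32
eef_pos: [505.0, 79.7, 192.7]
eef_rot: [-3.139, 0.002, 0.248]
wrist_force: [0.3, 0.3, -2.1]
finger_gap: 29.8
t 8.32 pos [505.   79.7 192.7] rot [-3.139  0.002  0.248] F [ 0.3  0.3 -2.1] gap 29.8 q [0.08 0.2  1.6  0.   1.34 1.41]
delta [ 0.0001 -0.0011  0.0008] rot [-0.0022  0.0021 -0.0021] t 8.43 rows 0.021822398752189772
```

View pics/h_w.png

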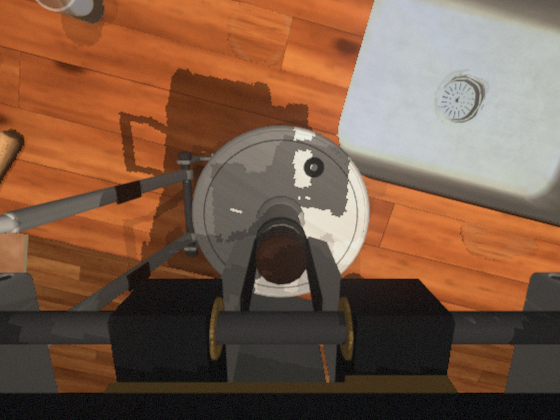

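View pics/h_s.png

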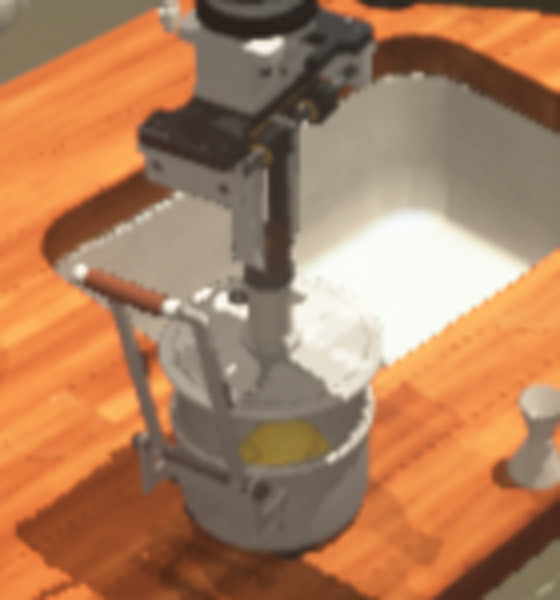

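```bash
python3 -m pendant '[{"claw":0.02,"delta_pos":[0,-0.001,0.015],"rotation":[0,0,0]},{"claw":0.02,"delta_pos":[0,-0.001,0.028],"rotation":[0,0,0]},{"claw":0.02,"delta_pos":[0,-0.001,0.034],"rotation":[0,0,0]},{"claw":0.02,"delta_pos":[0,-0.001,0.037],"rotation":[0,0,0]},{"claw":0.02,"delta_pos":[0,-0.001,0.040],"rotation":[0,0,0]},{"claw":0.02,"delta_pos":[0,-0.001,0.043],"rotation":[0,0,0]}]' 45
python3 -m pendant '[{"claw":0.02,"delta_pos":[0,0,0.002],"rotation":[0,0,0]},{"claw":0.02,"delta_pos":[0,0,0.004],"rotation":[0,0,0]},{"claw":0.02,"delta_pos":[0,0,0.005],"rotation":[0,0,0]},{"claw":0.02,"delta_pos":[0,0,0.005],"rotation":[0,0,0]}]' 45
```

```text
clock: 9.18
eef_pos: [504.7, 80.7, 149.8]
eef_rot: [-3.139, 0.002, 0.248]
wrist_force: [0.2, -1.4, -3.6]
finger_gap: 30.3
clock: 9.68
eef_pos: [504.9, 80.9, 145.6]
eef_rot: [-3.139, 0.001, 0.248]
wrist_force: [-3.9, 1.4, 4.3]
finger_gap: 29.8
```

Run:
```python
from h import *
np.set_printoptions(precision=1,suppress=True)
s=st(); im=manip.camera('wrist')[:,:,::-1]; cv2.imwrite('pics/i_w.png',im)
im=manip.camera('scene')[:,:,::-1]; crop(im,200,180,320,280,6,'pics/i_s.png')
```

```text
t 9.68 pos [504.9  80.9 145.6] rot [-3.1  0.   0.2] F [-3.9  1.4  4.3] gap 29.8 q [0.1 0.2 1.7 0.  1.2 1.4]
```

View pics/i_s.png

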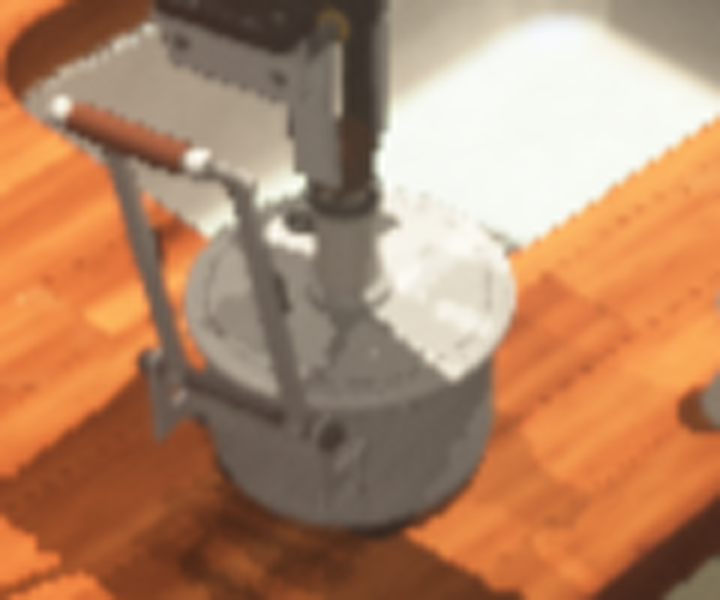

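View pics/i_w.png

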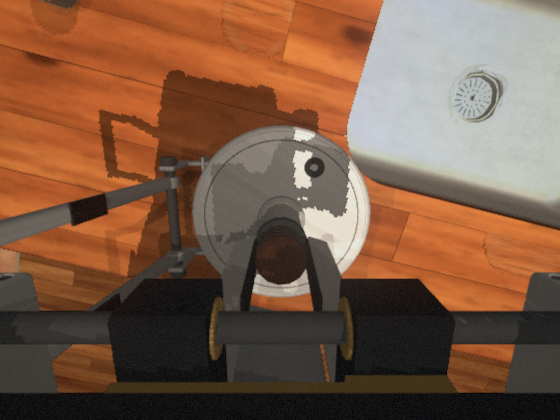

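```bash
python3 -m pendant '[{"claw":0.07,"delta_pos":[0,0,-0.001],"rotation":[0,0,0]},{"claw":0.07,"delta_pos":[0,0,-0.001],"rotation":[0,0,0]},{"claw":0.07,"delta_pos":[0,0,-0.001],"rotation":[0,0,0]},{"claw":0.07,"delta_pos":[0,0,-0.001],"rotation":[0,0,0]},{"claw":0.07,"delta_pos":[0,0,-0.001],"rotation":[0,0,0]},{"claw":0.07,"delta_pos":[0,0,-0.02],"rotation":[0,0,0]},{"claw":0.07,"delta_pos":[0,0,-0.06],"rotation":[0,0,0]},{"claw":0.07,"delta_pos":[0,0,-0.1],"rotation":[0,0,0]},{"claw":0.07,"delta_pos":[0,0,-0.14],"rotation":[0,0,0]},{"claw":0.07,"delta_pos":[0,0,-0.155],"rotation":[0,0,0]}]' 45
python3 -m pendant '[{"claw":0.07,"delta_pos":[0,0,0],"rotation":[0,0,0]}]'
python3 - <<'E'
from h import *
np.set_printoptions(precision=4,suppress=True)
s=st(); im=manip.camera('wrist')[:,:,::-1]; cv2.imwrite('pics/j_w.png',im)
np.save('sj.npy',np.r_[s['eef_pos'],s['eef_rot']])
go([468.6,225.2,300],[np.pi,0,.25])
print(proj('wrist',[468.6,225.2,294],s))
E
```

```text
clock: 11.02
eef_pos: [505.5, 80.6, 302.5]
eef_rot: [-3.14, -0.002, 0.248]
wrist_force: [0.9, -0.4, -0.5]
finger_gap: 69.9
clock: 11.15
eef_pos: [505.6, 80.7, 302.2]
eef_rot: [-3.14, -0.002, 0.248]
wrist_force: [0.3, 0.1, -0.4]
finger_gap: 69.9
t 11.15 pos [505.6  80.7 302.2] rot [-3.14  -0.002  0.248] F [ 0.3  0.1 -0.4] gap 69.9 q [0.09 0.15 1.42 0.   1.57 1.41]
delta [-0.0002 -0.1492  0.0018] rot [-0.0019 -0.0013 -0.0019] t 11.2 rows 2.387173052995763
(np.float64(80.08521079883923), np.float64(231.82874488741476))
```

View pics/j_w.png

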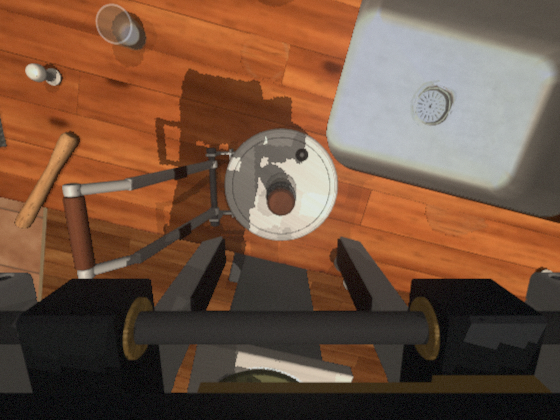

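```bash
python3 -m pendant '[{"claw":0.07,"delta_pos":[0,-0.04,-0.01],"rotation":[0,0,0]},{"claw":0.07,"delta_pos":[0,-0.08,-0.015],"rotation":[0,0,0]},{"claw":0.07,"delta_pos":[0,-0.12,-0.015],"rotation":[0,0,0]},{"claw":0.07,"delta_pos":[0,-0.149,-0.015],"rotation":[0,0,0]},{"claw":0.07,"delta_pos":[0,-0.149,-0.015],"rotation":[0,0,0]},{"claw":0.07,"delta_pos":[0,-0.149,-0.015],"rotation":[0,0,0]}]' 30
python3 - <<'E'
from h import *
np.set_printoptions(precision=4,suppress=True)
s=st(); im=manip.camera('wrist')[:,:,::-1]; cv2.imwrite('pics/k_w.png',im)
np.save('sk.npy',np.r_[s['eef_pos'],s['eef_rot']])
im=manip.camera('scene')[:,:,::-1]; crop(im,160,100,330,260,4,'pics/k_s.png')
print(proj('wrist',[468.6,225.2,294],s))
E
```

```text
clock: 11.95
eef_pos: [468.9, 224.4, 315.9]
eef_rot: [-3.14, 0.0, 0.248]
wrist_force: [0.5, -0.5, 1.1]
finger_gap: 69.9
t 11.95 pos [468.9 224.4 315.9] rot [-3.14   0.     0.248] F [ 0.5 -0.5  1.1] gap 69.9 q [0.37 0.17 1.37 0.   1.61 1.7 ]
(np.float64(279.2285560956847), np.float64(225.99306941423686))
```

View pics/k_w.png

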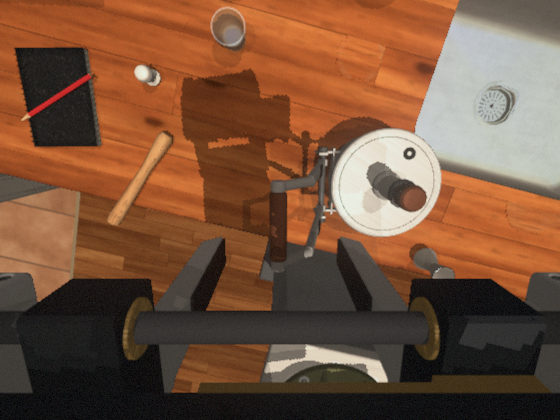

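View pics/k_s.png

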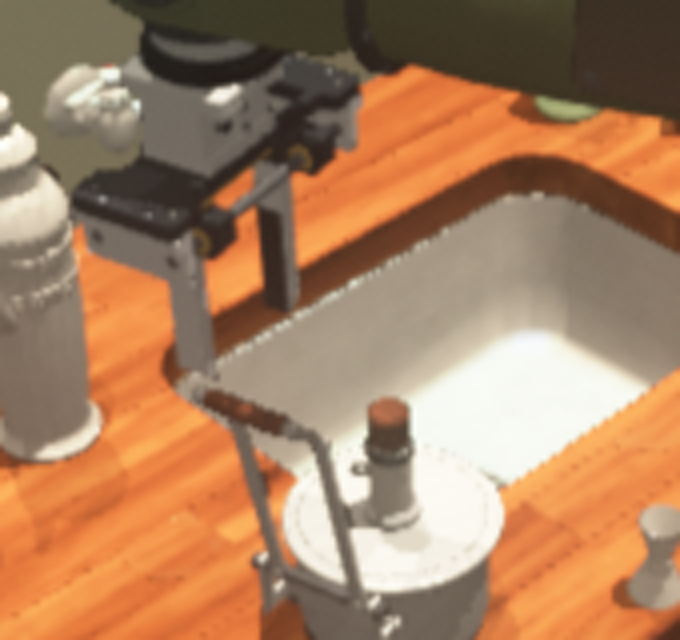

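Run:
```python
from h import *
for z in (294,316,336,346): print(z,(np.array(proj('scene',[468.9,224.4,z]))-[160,100])*4)
y=np.array([-.247,.969])*47/94*94*.5*0+np.array([-.245,.969])*35
for z in (316,336,346): print(z,(np.array(proj('scene',[468.9+y[0],224.4+y[1],z]))-[160,100])*4,(np.array(proj('scene',[468.9-y[0],224.4-y[1],z]))-[160,100])*4)
```

```text
294 [246.94111246 404.88718153]
316 [244.03091137 375.7450747 ]
336 [241.32553881 348.65407523]
346 [239.95091891 334.88893721]
316 [208.85483783 408.19523196] [277.87732748 344.52153508]
336 [205.71002615 380.92208776] [275.58058489 317.61865911]
346 [204.11161488 367.05998555] [274.41395045 303.95329593]
```

```bash
python3 -m pendant '[{"claw":0.06,"delta_pos":[0,0,0.02],"rotation":[0,0,0]},{"claw":0.05,"delta_pos":[0,0,0.035],"rotation":[0,0,0]},{"claw":0.05,"delta_pos":[0,0,0.046],"rotation":[0,0,0]},{"claw":0.05,"delta_pos":[0,0,0.056],"rotation":[0,0,0]},{"claw":0.05,"delta_pos":[0,0,0.056],"rotation":[0,0,0]}]' 25
python3 - <<'E'
from h import *
s=st(); im=manip.camera('wrist')[:,:,::-1]; crop(im,180,150,380,300,4,'pics/l_w.png')
im=manip.camera('scene')[:,:,::-1]; crop(im,160,100,300,240,4,'pics/l_s.png')
E
```

```text
clock: 12.68
eef_pos: [469.0, 224.1, 259.9]
eef_rot: [-3.14, 0.0, 0.247]
wrist_force: [0.4, 0.6, 0.5]
finger_gap: 49.8
t 12.68 pos [469.  224.1 259.9] rot [-3.14   0.     0.247] F [0.4 0.6 0.5] gap 49.8 q [0.37 0.18 1.48 0.   1.49 1.7 ]
```

View pics/l_w.png

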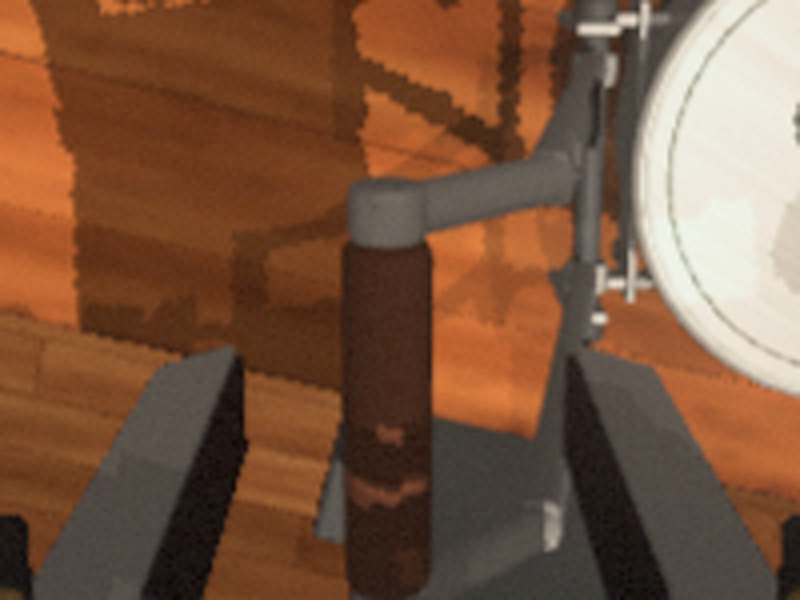

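View pics/l_s.png

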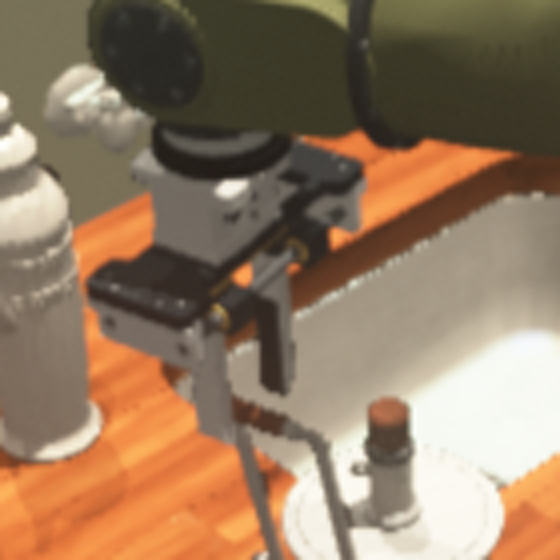

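```bash
python3 -m pendant '[{"claw":0.03,"delta_pos":[0,-0.0025,0],"rotation":[0,0,0]},{"claw":0.01,"delta_pos":[0,-0.0025,0],"rotation":[0,0,0]},{"claw":0.005,"delta_pos":[0,-0.0025,0],"rotation":[0,0,0]},{"claw":0.005,"delta_pos":[0,-0.0025,0],"rotation":[0,0,0]},{"claw":0.005,"delta_pos":[0,-0.0025,0],"rotation":[0,0,0]},{"claw":0.005,"delta_pos":[0,-0.0025,0],"rotation":[0,0,0]}]' 20
python3 - <<'E'
from h import *
np.set_printoptions(precision=4,suppress=True)
s=st()
# arc: bar offset from hinge in (ypot, z)
h=np.array([481.8,167.8,103.5]); yh=np.array([-np.sin(.25),np.cos(.25),0]); r=199.2
p0=np.array([*s['eef_pos'][:2],294.]); d=(p0-h)@yh
b0=np.arccos(-d/r); print('beta0',b0,'theta',b0-.108, 'x off',(p0-h)@[np.cos(.25),np.sin(.25),0])
for b in np.linspace(b0,.108,15)[1:]:
    dy=(-r*np.cos(b))-d; dz=r*np.sin(b)-r*np.sin(b0)
    print(round(b-.108,3),'tool y',round(-dy/1000,4),'tool z',round(-dz/1000,4))
E
```

```text
clock: 13.52
eef_pos: [468.6, 226.9, 260.8]
eef_rot: [-3.14, -0.001, 0.247]
wrist_force: [-0.9, 1.2, 0.6]
finger_gap: 13.3
t 13.53 pos [468.6 226.9 260.8] rot [-3.14  -0.001  0.247] F [-0.9  1.2  0.6] gap 13.3 q [0.38 0.18 1.47 0.   1.49 1.7 ]
beta0 1.8793719651591823 theta 1.7713719651591822 x off 1.8101037092529466
1.645 tool y 0.0244 tool z -0.0061
1.518 tool y 0.0494 tool z -0.0091
1.392 tool y 0.0746 tool z -0.0089
1.265 tool y 0.0996 tool z -0.0055
1.139 tool y 0.1239 tool z 0.001
1.012 tool y 0.1472 tool z 0.0105
0.886 tool y 0.1692 tool z 0.0229
0.759 tool y 0.1894 tool z 0.0379
0.633 tool y 0.2075 tool z 0.0554
0.506 tool y 0.2233 tool z 0.075
0.38 tool y 0.2365 tool z 0.0965
0.253 tool y 0.2469 tool z 0.1194
0.127 tool y 0.2542 tool z 0.1435
0.0 tool y 0.2585 tool z 0.1683
```

```bash
python3 -m pendant '[{"claw":0.005,"delta_pos":[0,0.012,-0.0035],"rotation":[0,0,0]},{"claw":0.005,"delta_pos":[0,0.0237,-0.0061],"rotation":[0.02,0,0]},{"claw":0.005,"delta_pos":[0,0.048,-0.0091],"rotation":[0.04,0,0]},{"claw":0.005,"delta_pos":[0,0.0726,-0.0089],"rotation":[0.06,0,0]},{"claw":0.005,"delta_pos":[0,0.097,-0.0055],"rotation":[0.08,0,0]},{"claw":0.005,"delta_pos":[0,0.1206,0.001],"rotation":[0.1,0,0]},{"claw":0.005,"delta_pos":[0,0.1432,0.0105],"rotation":[0.12,0,0]},{"claw":0.005,"delta_pos":[0,0.1643,0.0225],"rotation":[0.15,0,0]},{"claw":0.005,"delta_pos":[0,0.1643,0.0225],"rotation":[0.15,0,0]}]' 20
python3 - <<'E'
from h import *
s=st(); im=manip.camera('wrist')[:,:,::-1]; cv2.imwrite('pics/m_w.png',im)
im=manip.camera('scene')[:,:,::-1]; crop(im,190,100,340,250,4,'pics/m_s.png')
E
```

```text
clock: 14.65
eef_pos: [509.0, 65.8, 237.2]
eef_rot: [-2.99, -0.0, 0.245]
wrist_force: [2.4, -5.2, -4.6]
finger_gap: 13.5
t 14.65 pos [509.   65.8 237.2] rot [-2.99  -0.     0.245] F [ 2.4 -5.2 -4.6] gap 13.5 q [-0.03  0.19  1.52  0.15  1.47  1.28]
```

View pics/m_w.png

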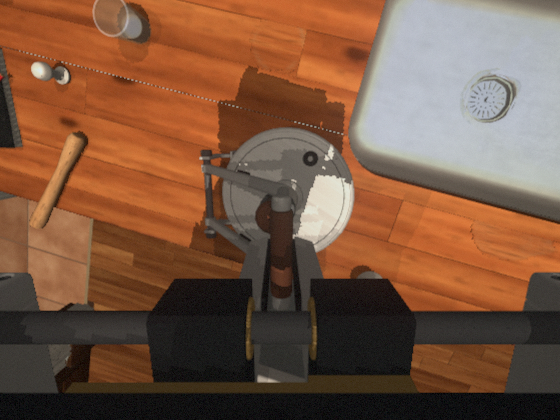

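View pics/m_s.png

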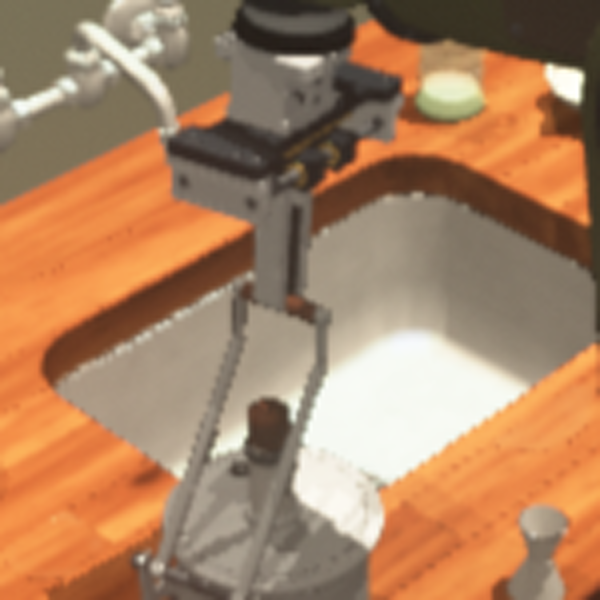

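```bash
cat > arc.py <<'E'
from h import *
import sys
np.set_printoptions(precision=4,suppress=True)
c=float(sys.argv[1]); ths=eval(sys.argv[2]); af=float(sys.argv[3])
s=st(); T=tool_T(s); Rt=T[:3,:3]
h=np.array([481.8,167.8,103.5]); yh=np.array([-np.sin(.25),np.cos(.25),0]); r=199.2
bar=T[:3,3]-c*Rt[:,2]; d=(bar-h)@yh; b0=np.arctan2(bar[2]-h[2],-d)
print('bar',bar,'r',np.hypot(bar[2]-h[2],d),'theta',b0-.108,'xoff',(bar-h)@[np.cos(.25),np.sin(.25),0])
xo=(bar-h)@np.array([np.cos(.25),np.sin(.25),0])
a0=s['eef_rot'][0]+np.pi; a0=(a0+np.pi)%(2*np.pi)-np.pi
for i,t in enumerate(ths):
    b=t+.108; a=a0+(af-a0)*(i+1)/len(ths)
    tgt=h+xo*np.array([np.cos(.25),np.sin(.25),0])-r*np.cos(b)*yh+np.array([0,0,r*np.sin(b)])
    R2=R.from_euler('xyz',[np.pi+a,0,.25]).as_matrix()
    p=tgt+c*R2[:,2]
    print(t,'delta',Rt.T@(p-T[:3,3])/1000,'rot',R.from_matrix(Rt.T@R2).as_rotvec())
E
python3 arc.py 33 "[.82,.74,.65,.56,.47,.37,.27,.18,.1,.04]" .3
```

```text
t 14.75 pos [508.9  66.5 237.6] rot [-2.992 -0.     0.246] F [ 2.2 -6.7 -3.2] gap 13.5 q [-0.03  0.19  1.52  0.14  1.47  1.28]
bar [510.0415  61.7504 270.2702] r 199.6375233513941 theta 0.8807967540893623 xoff 1.1264809200176717
0.82 delta [0.     0.0102 0.0058] rot [ 0.015  -0.0009 -0.0041]
0.74 delta [0.0001 0.0234 0.0139] rot [ 0.0301 -0.0009 -0.004 ]
0.65 delta [0.0001 0.0375 0.0243] rot [ 0.0451 -0.001  -0.004 ]
0.56 delta [0.0001 0.0506 0.0359] rot [ 0.0601 -0.001  -0.004 ]
0.47 delta [0.0002 0.0626 0.0487] rot [ 0.0752 -0.001  -0.004 ]
0.37 delta [0.0002 0.0746 0.0642] rot [ 0.0902 -0.0011 -0.004 ]
0.27 delta [0.0002 0.085  0.0808] rot [ 0.1052 -0.0011 -0.004 ]
0.18 delta [0.0003 0.0928 0.0966] rot [ 0.1203 -0.0011 -0.004 ]
0.1 delta [0.0003 0.0985 0.1112] rot [ 0.1353 -0.0012 -0.004 ]
0.04 delta [0.0003 0.1019 0.1225] rot [ 0.1503 -0.0012 -0.004 ]
```

```bash
python3 -m pendant '[{"claw":0.005,"delta_pos":[0,0.010,0.0058],"rotation":[0.015,0,0]},{"claw":0.005,"delta_pos":[0,0.0234,0.0139],"rotation":[0.03,0,0]},{"claw":0.005,"delta_pos":[0,0.0375,0.0243],"rotation":[0.045,0,0]},{"claw":0.005,"delta_pos":[0,0.0506,0.0359],"rotation":[0.06,0,0]},{"claw":0.005,"delta_pos":[0,0.0626,0.0487],"rotation":[0.075,0,0]},{"claw":0.005,"delta_pos":[0,0.0746,0.0642],"rotation":[0.09,0,0]},{"claw":0.005,"delta_pos":[0,0.085,0.0808],"rotation":[0.105,0,0]},{"claw":0.005,"delta_pos":[0,0.0928,0.0966],"rotation":[0.12,0,0]},{"claw":0.005,"delta_pos":[0,0.0985,0.1112],"rotation":[0.135,0,0]},{"claw":0.005,"delta_pos":[0,0.1019,0.1225],"rotation":[0.15,0,0]}]' 20
python3 arc.py 33 "[.04,.02,0,-.02]" .3
python3 - <<'E'
from h import *
im=manip.camera('wrist')[:,:,::-1]; cv2.imwrite('pics/n_w.png',im)
im=manip.camera('scene')[:,:,::-1]; crop(im,190,130,340,280,4,'pics/n_s.png')
E
```

```text
clock: 16.0
eef_pos: [528.8, -12.5, 101.4]
eef_rot: [-2.84, -0.0, 0.247]
wrist_force: [-3.6, 6.2, 8.1]
finger_gap: 13.1
t 16.00 pos [528.8 -12.5 101.4] rot [-2.84  -0.     0.247] F [-3.6  6.2  8.1] gap 13.1 q [-0.24  0.41  1.59  0.28  1.3   0.99]
bar [531.2007 -22.0224 132.8755] r 198.33069504100382 theta 0.04066084661669857 xoff 0.9021589496943073
0.04 delta [-0.      0.0009 -0.0003] rot [-0.0004 -0.0011 -0.0033]
0.02 delta [-0.      0.0026  0.0033] rot [-0.0009 -0.0011 -0.0033]
0 delta [-0.      0.0042  0.007 ] rot [-0.0013 -0.0011 -0.0033]
-0.02 delta [-0.      0.0058  0.0107] rot [-0.0017 -0.0011 -0.0033]
```

View pics/n_s.png

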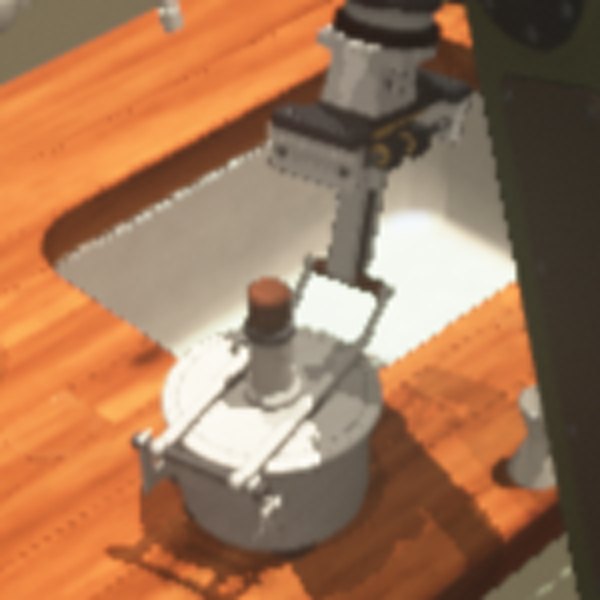

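View pics/n_w.png

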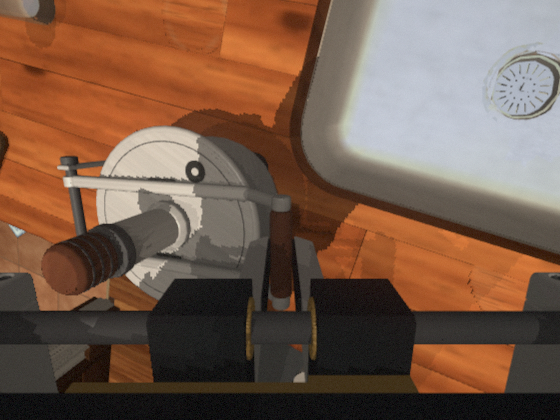

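```bash
python3 -m pendant '[{"claw":0.005,"delta_pos":[0,0.0026,0.0033],"rotation":[0,0,0]},{"claw":0.005,"delta_pos":[0,0.0042,0.007],"rotation":[0,0,0]},{"claw":0.005,"delta_pos":[0,0.0042,0.007],"rotation":[0,0,0]}]' 30
python3 -m pendant '[{"claw":0.005,"delta_pos":[0,0.001,0.003],"rotation":[0,0,0]},{"claw":0.005,"delta_pos":[0,0.001,0.003],"rotation":[0,0,0]}]' 30
python3 arc.py 33 "[0,-.02,-.04]" .3
```

```text
clock: 16.48
eef_pos: [529.5, -12.9, 95.2]
eef_rot: [-2.838, -0.001, 0.247]
wrist_force: [-8.7, 9.4, 24.5]
finger_gap: 13.1
clock: 16.73
eef_pos: [529.7, -12.8, 95.1]
eef_rot: [-2.838, -0.003, 0.248]
wrist_force: [-13.7, -1.7, 31.2]
finger_gap: 13.0
t 16.73 pos [529.7 -12.8  95.1] rot [-2.838 -0.003  0.248] F [-13.7  -1.7  31.2] gap 13.0 q [-0.24  0.42  1.6   0.28  1.29  0.98]
bar [532.0331 -22.3401 126.6398] r 198.0136760209637 theta 0.00912706839291648 xoff 1.6300245692118238
0 delta [-0.0001  0.0019  0.0012] rot [-0.001  -0.003  -0.0008]
-0.02 delta [-0.0001  0.0034  0.0048] rot [-0.0021 -0.003  -0.0008]
-0.04 delta [-0.0001  0.005   0.0085] rot [-0.0031 -0.003  -0.0008]
```

```bash
python3 -m pendant '[{"claw":0.03,"delta_pos":[0,0,0],"rotation":[0,0,0]},{"claw":0.03,"delta_pos":[0,0,0],"rotation":[0,0,0]},{"claw":0.03,"delta_pos":[0,0,0],"rotation":[0,0,0]},{"claw":0.03,"delta_pos":[0,0,-0.02],"rotation":[0,0,0]},{"claw":0.03,"delta_pos":[0,0,-0.06],"rotation":[0,0,0]},{"claw":0.06,"delta_pos":[0,0,-0.12],"rotation":[0,0,0]},{"claw":0.06,"delta_pos":[0,0,-0.16],"rotation":[0,0,0]},{"claw":0.06,"delta_pos":[0,0,-0.17],"rotation":[0,0,0]}]' 30
python3 - <<'E'
from h import *
np.set_printoptions(precision=4,suppress=True)
s=st()
im=manip.camera('wrist')[:,:,::-1]; cv2.imwrite('pics/o_w.png',im)
np.save('so.npy',np.r_[s['eef_pos'],s['eef_rot']])
im=manip.camera('scene')[:,:,::-1]; crop(im,200,170,320,280,6,'pics/o_s.png')
go([505,81,250],[np.pi,0,.25])
E
```

```text
clock: 17.73
eef_pos: [542.4, -62.8, 259.2]
eef_rot: [-2.84, -0.005, 0.248]
wrist_force: [-0.1, 0.4, -0.5]
finger_gap: 56.5
t 17.73 pos [542.4 -62.8 259.2] rot [-2.84  -0.005  0.248] F [-0.1  0.4 -0.5] gap 56.5 q [-0.32  0.33  1.32  0.26  1.65  1.  ]
delta [-0.0005 -0.139   0.0509] rot [-0.303  -0.0029 -0.0015] t 17.82 rows 2.3677979394258464
```

View pics/o_s.png

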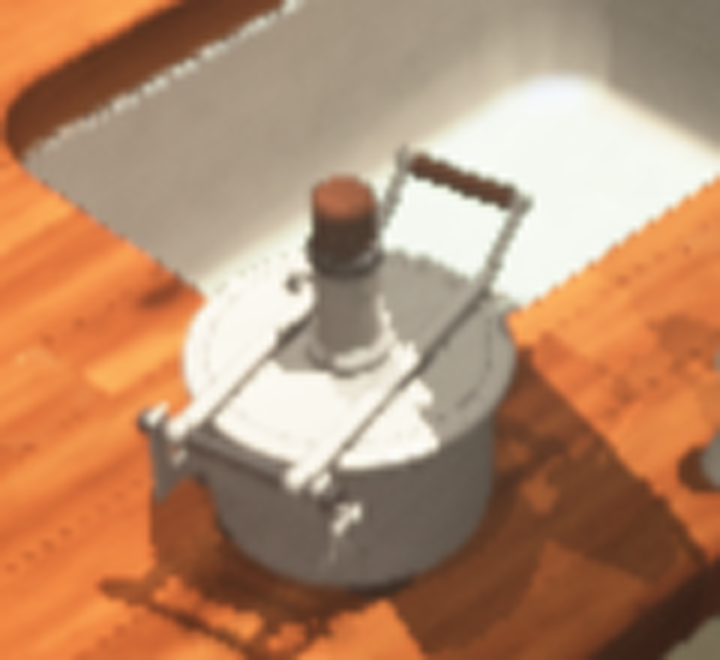

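View pics/o_w.png

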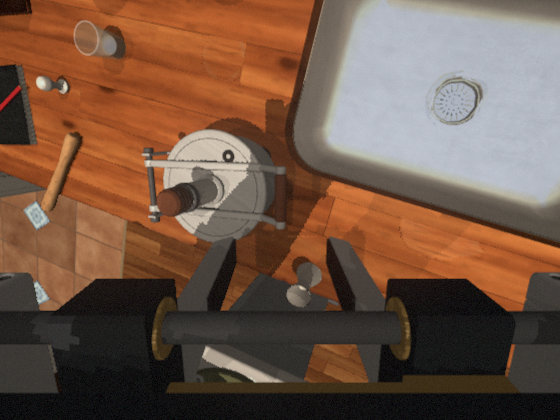

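Run:
```python
from h import *
np.set_printoptions(precision=4,suppress=True)
a=np.load('so.npy'); s=dict(eef_pos=a[:3],eef_rot=a[3:])
h=np.array([481.8,167.8,103.5]); yh=np.array([-np.sin(.25),np.cos(.25),0]); r=199.2
for t in (0,.04,.08):
    p=h-r*np.cos(t+.108)*yh+[0,0,r*np.sin(t+.108)]
    print(t,p,np.array(proj('wrist',p,s)),(np.array(proj('scene',p))-[200,170])*6)
print(tri([ray('wrist',281,196,s),ray('scene',277.2,200)]))
# reference: knob in both
print('knob top',(np.array(proj('scene',[505,81,193]))-[200,170])*6, proj('wrist',[505,81,193],s))
```

```text
0 [530.7957 -24.0828 124.9718] [281.4212 197.2589] [463.3425 172.0074]
0.04 [530.5441 -23.0974 132.8741] [278.5299 198.5601] [462.1475 160.4037]
0.08 [530.2145 -21.8066 140.7294] [275.2655 199.8884] [460.6142 149.137 ]
(array([530.4807, -22.6892, 120.9328]), [np.float64(0.6523752604421189), np.float64(0.6523752604419726)])
knob top [338.5966 183.3655] (np.float64(164.95822615778414), np.float64(202.71012573252565))
```

```bash
python3 -m pendant '[{"claw":0.07,"delta_pos":[0,-0.035,0.01],"rotation":[-0.08,0,0]},{"claw":0.07,"delta_pos":[0,-0.07,0.025],"rotation":[-0.15,0,0]},{"claw":0.07,"delta_pos":[0,-0.105,0.038],"rotation":[-0.23,0,0]},{"claw":0.07,"delta_pos":[0,-0.139,0.051],"rotation":[-0.303,-0.003,0]},{"claw":0.07,"delta_pos":[0,-0.139,0.051],"rotation":[-0.303,-0.003,0]},{"claw":0.07,"delta_pos":[0,-0.139,0.051],"rotation":[-0.303,-0.003,0]}]' 45
python3 - <<'E'
from h import *
np.set_printoptions(precision=4,suppress=True)
s=st()
im=manip.camera('wrist')[:,:,::-1]; cv2.imwrite('pics/p_w.png',im)
print(proj('wrist',[505,81,193],s),atz('wrist',281,206,193,s))
go([505,81,150],[np.pi,0,.25])
E
```

```text
clock: 18.58
eef_pos: [505.2, 81.2, 248.6]
eef_rot: [-3.141, 0.002, 0.249]
wrist_force: [-0.4, 0.3, 0.2]
finger_gap: 69.9
t 18.57 pos [505.2  81.2 248.6] rot [-3.141  0.002  0.249] F [-0.4  0.3  0.2] gap 69.9 q [0.09 0.17 1.52 0.   1.46 1.41]
(np.float64(280.54700573320315), np.float64(214.63015730028246)) [512.8079  82.5743 193.    ]
delta [-0.0001 -0.0004  0.0989] rot [-0.0007  0.002  -0.0018] t 18.62 rows 1.5820311978311523
```

View pics/p_w.png

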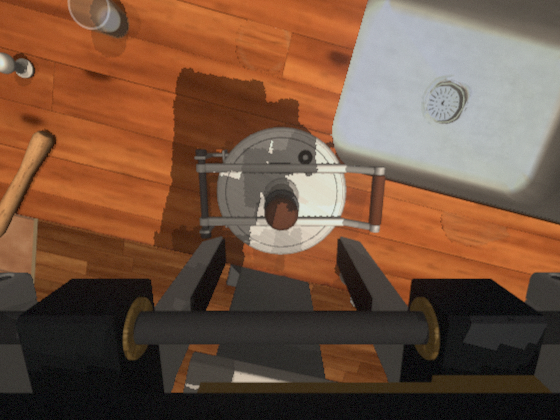

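```bash
python3 -m pendant '[{"claw":0.05,"delta_pos":[0,0,0.04],"rotation":[0,0.002,0]},{"claw":0.05,"delta_pos":[0,0,0.075],"rotation":[0,0.002,0]},{"claw":0.05,"delta_pos":[0,0,0.095],"rotation":[0,0.002,0]},{"claw":0.05,"delta_pos":[0,0,0.102],"rotation":[0,0.002,0]},{"claw":0.05,"delta_pos":[0,0,0.102],"rotation":[0,0.002,0]},{"claw":0.02,"delta_pos":[0,0,0.102],"rotation":[0,0.002,0]},{"claw":0.02,"delta_pos":[0,0,0.102],"rotation":[0,0.002,0]},{"claw":0.02,"delta_pos":[0,0,0.102],"rotation":[0,0.002,0]},{"claw":0.02,"delta_pos":[0,0,0.102],"rotation":[0,0.002,0]}]' 55
python3 - <<'E'
from h import *
s=st()
im=manip.camera('wrist')[:,:,::-1]; crop(im,180,110,400,275,3.6,'pics/q_w.png')
E
```

```text
clock: 19.75
eef_pos: [505.5, 80.7, 147.4]
eef_rot: [-3.141, -0.001, 0.248]
wrist_force: [0.0, -0.9, 5.3]
finger_gap: 30.0
t 19.75 pos [505.5  80.7 147.4] rot [-3.141e+00 -1.000e-03  2.480e-01] F [ 0.  -0.9  5.3] gap 30.0 q [0.09 0.24 1.67 0.   1.23 1.41]
```

View pics/q_w.png

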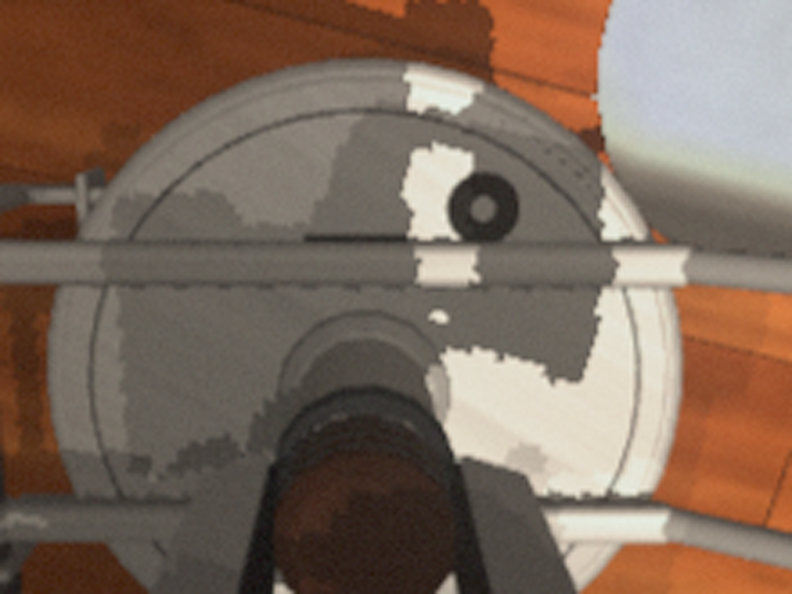

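```bash
python3 -m pendant '[{"claw":0.02,"delta_pos":[0,0,-0.005],"rotation":[0,0,0]},{"claw":0.02,"delta_pos":[0,0,-0.01],"rotation":[0,0,0]},{"claw":0.02,"delta_pos":[0,0,-0.015],"rotation":[0,0,0]},{"claw":0.02,"delta_pos":[0,0,-0.02],"rotation":[0,0,0]},{"claw":0.02,"delta_pos":[0,0,-0.025],"rotation":[0,0,0]},{"claw":0.02,"delta_pos":[0,0,-0.03],"rotation":[0,0,0]},{"claw":0.02,"delta_pos":[0,0,-0.034],"rotation":[0,0,0]},{"claw":0.02,"delta_pos":[0,0,-0.034],"rotation":[0,0,0]}]' 55
python3 - <<'E'
from h import *
s=st()
im=manip.camera('wrist')[:,:,::-1]; crop(im,180,110,400,275,3.6,'pics/r_w.png')
im=manip.camera('scene')[:,:,::-1]; crop(im,220,160,300,240,7.4,'pics/r_s.png')
E
```

```text
clock: 20.8
eef_pos: [505.3, 80.7, 181.5]
eef_rot: [-3.141, -0.001, 0.248]
wrist_force: [-1.7, 0.1, -12.0]
finger_gap: 29.8
t 20.80 pos [505.3  80.7 181.5] rot [-3.141e+00 -1.000e-03  2.480e-01] F [ -1.7   0.1 -12. ] gap 29.8 q [0.09 0.21 1.62 0.   1.31 1.41]
```

View pics/r_w.png

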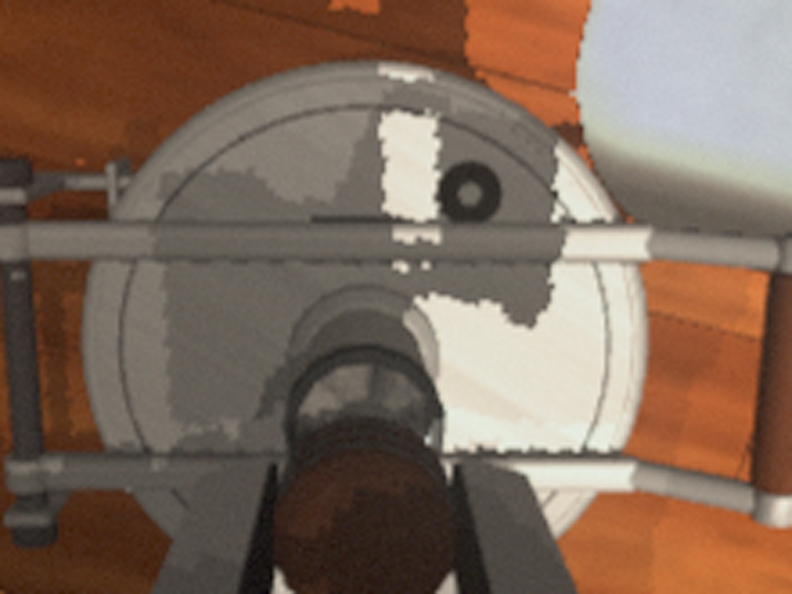

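View pics/r_s.png

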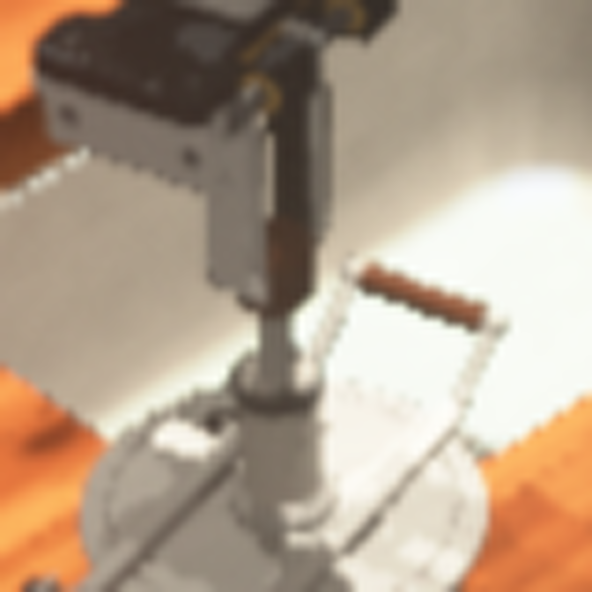

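```bash
python3 -m pendant '[{"claw":0.02,"delta_pos":[0,0,-0.003],"rotation":[0,0,0]},{"claw":0.02,"delta_pos":[0,0,-0.0065],"rotation":[0,0,0]},{"claw":0.02,"delta_pos":[0,0,-0.0065],"rotation":[0,0,0]},{"claw":0.02,"delta_pos":[0,0,-0.0065],"rotation":[0,0,0]}]' 55
python3 - <<'E'
from h import *
s=st()
im=manip.camera('wrist')[:,:,::-1]; crop(cv2.convertScaleAbs(im,alpha=1.7),240,180,320,260,7.4,'pics/s_w.png')
im=manip.camera('scene')[:,:,::-1]; crop(im,220,160,300,240,7.4,'pics/s_s.png')
E
```

```text
clock: 21.4
eef_pos: [505.2, 80.7, 187.7]
eef_rot: [-3.141, -0.001, 0.248]
wrist_force: [0.1, -0.6, -10.2]
finger_gap: 30.0
t 21.40 pos [505.2  80.7 187.7] rot [-3.141e+00 -1.000e-03  2.480e-01] F [  0.1  -0.6 -10.2] gap 30.0 q [0.09 0.2  1.61 0.   1.32 1.41]
```

View pics/s_w.png

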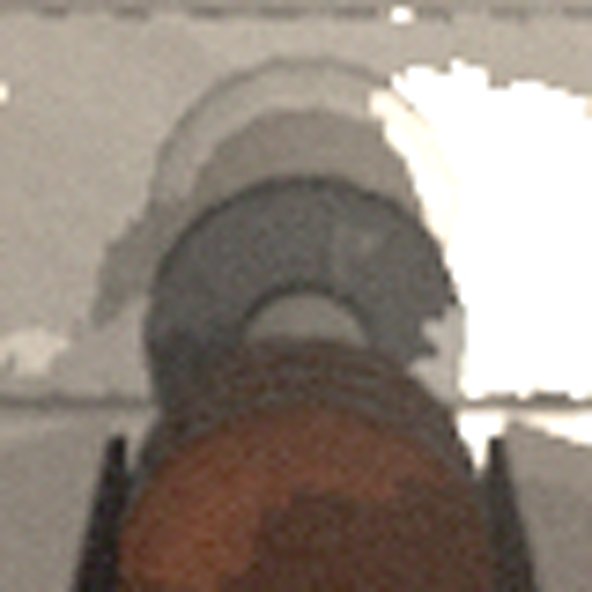

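View pics/s_s.png

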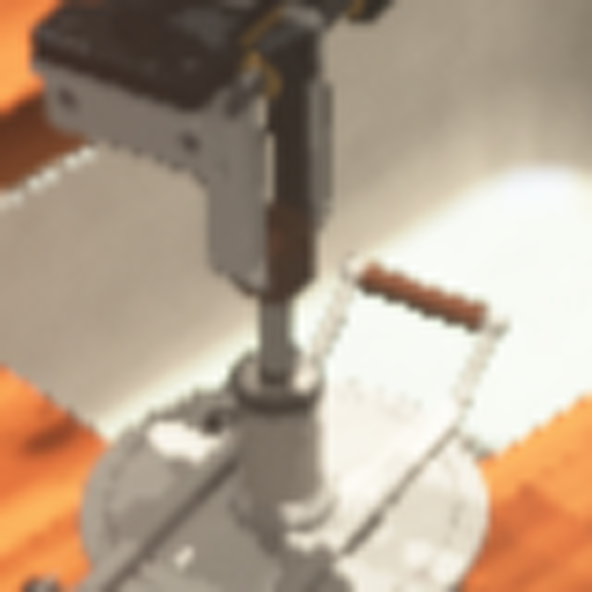

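```bash
python3 -m pendant '[{"claw":0.02,"delta_pos":[0,0,0],"rotation":[0,0,0]},{"claw":0.02,"delta_pos":[0,0,0],"rotation":[0,0,0]},{"claw":0.02,"delta_pos":[0,0,0],"rotation":[0,0,0]},{"claw":0.02,"delta_pos":[0,0,0],"rotation":[0,0,0]}]' 55
python3 - <<'E'
from h import *
im=manip.camera('wrist')[:,:,::-1]; crop(im,180,110,400,275,3.6,'pics/t_w.png')
im=manip.camera('scene')[:,:,::-1]; cv2.imwrite('pics/t_s.png',im)
im=manip.camera('top')[:,:,::-1]; a=cv2.imread('pics/a_top.png'); 
cv2.imwrite('pics/t_t.png',np.vstack([cv2.resize(x[160:260,140:420],None,fx=2.8,fy=2.8,interpolation=cv2.INTER_CUBIC) for x in (a,im)]))
st()
E
```

```text
clock: 22.0
eef_pos: [505.2, 80.7, 187.6]
eef_rot: [-3.141, -0.0, 0.248]
wrist_force: [0.3, -0.7, -11.7]
finger_gap: 30.1
t 22.15 pos [505.3  80.7 187.6] rot [-3.141e+00 -1.000e-03  2.480e-01] F [ -0.6  -0.1 -11.4] gap 30.0 q [0.09 0.2  1.61 0.   1.32 1.41]
```

View pics/t_w.png

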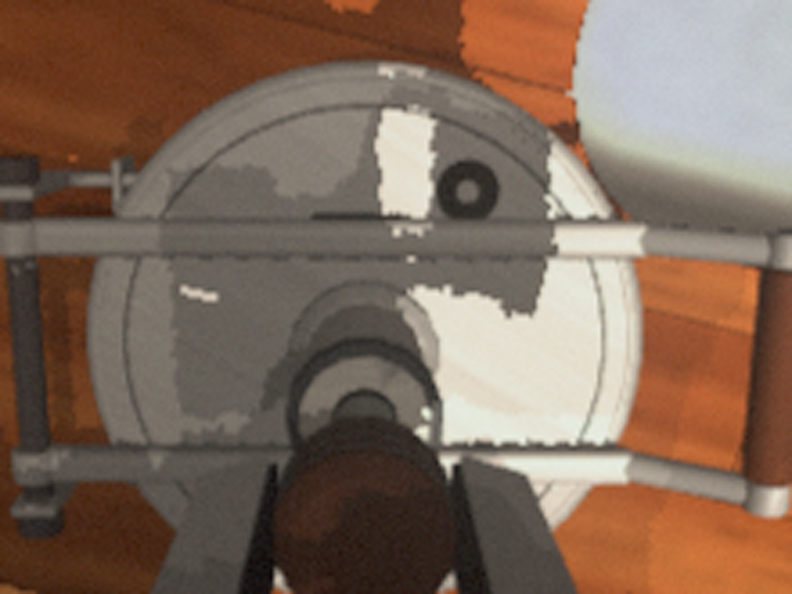

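View pics/t_t.png

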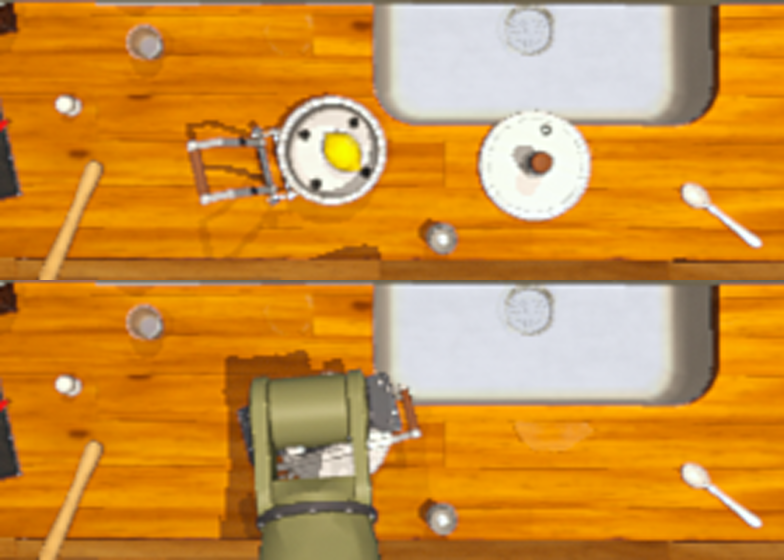

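View pics/t_s.png

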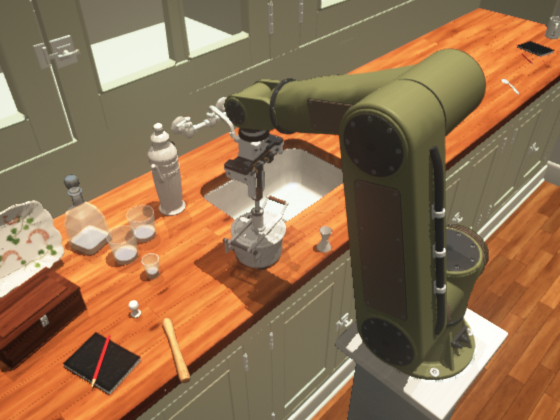

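```bash
python3 -c "
from h import *
st(); print(manip.sign_off())"
```

```text
t 22.15 pos [505.3  80.7 187.6] rot [-3.141e+00 -1.000e-03  2.480e-01] F [ -0.6  -0.1 -11.4] gap 30.0 q [0.09 0.2  1.61 0.   1.32 1.41]
the job is handed in; nothing more can be done
None
```

The job is handed in at 22.15 s. The lid is on the pot, the clamp fork is down, and the gripper holds the knob with the rod drawn about 40 mm. `sign_off` gave no verdict.

**What I did:** I carried the lid to the pot by its knob, and the seating force came at the predicted height. I then gripped the crossbar, swung the fork down its arc and pressed until it stopped, at about 31 N. Finally I gripped the knob at 55 N and drew the rod up.

**Last checks:**
- **Rod:** the tool rose 40.2 mm from the grasp, the pull was steady at about 11 N (the stated spring force at the mark), and the wrist picture shows the dark ring just out of the barrel.
- **Clamp:** the crossbar's position in the wrist and scene pictures fits an angle of about 0, and the fork still lay flat after I let go of it.
- **Bystanders:** none had visibly moved between the first and last top views. The lemon was in the pot when the lid went on and is no longer visible.

**What failed or disagreed:**
- **First grasp missed:** the fingers closed above the knob without disturbing it. By picture and by contact their visible ends sat about 20 mm behind the reported TCP, so I went 22 mm lower and used that offset from then on.
- **Camera heights:** the scene and top cameras together read about 10 mm low against the heights in the text. I relied on the wrist camera and contact instead.

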